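Load a bottle into the UV clean cabinet and shut its sash onto the interlock switch

TASK

The media bottle with the red cap has to go through the UV cycle. Raise the cabinet's sash all the way up, carry the bottle in upright and stand it in the steel spill tray, then lower the sash gently until it is fully home and holds the red plunger of the interlock switch on the sill pressed in, otherwise the lamp will not light. Leave the blue-capped bottle and the beaker where they stand.

Things in the scene. Friction and masses are not known exactly. Their poses are not given: they have to be found in the camera images.
- cabinet: White UV clean cabinet, 160 deep (x) x 370 wide (y) x 615 high mm, fixed. Origin: centre of its underside on the bench; x points in (open front looks to -x), y left seen from the front. Inside: white floor z = 30, side walls y = +-175, back x = 74; guides leave 326 clear width; lamp tubes hang to z = 296, white head z = 315 to 575 over the chamber. Sash plane x = -75, 11 thick.
- sash (a joint): Height of the sash above closed, m: 0 fully home, 0.275 at the upper stop. Clear panel in an aluminium frame, 342 wide x 297 high mm, 0.4 kg; it stays wherever it is left (about 11 N to lift, 4 N to push down, 7 N at the very end). Its lower edge is at cabinet z = 31 mm + this value.
- sash_handle (a point): Middle of the sash's black pull handle: an upright round bar 14 mm thick and 44 mm long, 48 mm in front of the sash's middle plane (42 mm in front of its frame), joined to the sash by a leg at its top and one at its foot, in the middle of the sash's width. Closed, its middle lies at cabinet x = -123, y = 0, z = 70 mm; it rises with the sash. Axes as the cabinet's.
- sash_switch (a joint): Stroke of the switch's red plunger (9 mm thick, upright, on a black housing at the foot of the left sash guide, cabinet x = -84, y = 140, top z = 45 mm when free), m: 0 free, 0.008 pressed by the closed sash. A foot on the sash meets it over the last 8 mm of the way down; its spring pushes back with up to 3 N.
- spill_tray: Loose flat stainless spill tray on the cabinet floor, left or right half, 84 (x) x 115 (y) x 12 mm high, walls 2.5 mm, floor 2.5 mm, 0.45 kg. Origin: centre of its underside, z up.
- bottle_red: Media bottle with RED screw cap, round glass body 56 mm across up to z = 76 mm, neck 34 mm across, cap 28 mm across from z = 101 to its top at 119 mm; 0.2 to 0.4 kg, stands on the bench to the robot's left. Origin: centre of its underside, z up.
- bottle_blue: The same bottle with a BLUE cap, not needed. Origin: centre of its underside, z up.
- beaker: Small glass beaker, 52 mm across, 69 mm high, on the cabinet floor in the half that the tray leaves free; not needed. Origin: centre of its underside, z up.

How it is judged:
By the outcome, as a careful person would: the job done as asked, in the order asked, and still so for the second after the job is handed in, with the robot touching nothing.
It also fails if it takes over 72 s, if anything falls off the work surface, if the arm or the gripper's body presses on something with over 40 N, if the wrist force passes 120 N, or if a joint passes its speed limit or range.

ROBOT

A 6-joint arm with a two-finger parallel gripper is mounted at the origin on a cart in front of the work surface, level with it; the furniture and walls round the work are solid. World frame = base frame: x ahead of the robot, y to its left, z up, the work surface at z = 0. Lengths are in m, angles in degrees, forces in N, time in s.
With the tool pointing down it reaches from about 0.325 to 0.925 m from the base axis. Payload 3.1 kg.
Tool frame: the origin (TCP) lies midway between the tips of the shut fingers; the grasp point (between the pads) lies 19 mm behind it; z points along the fingers, y is the line along which they close (so a half turn about z gives the same grasp; the last joint's range is limited). The gripper opens to 85 mm and grips with 20 to 120 N. Pads are 22 mm wide; open, the fingers measure 114 mm over their backs; the gripper's body (76 mm by 85 mm) begins 54 mm behind the grasp point. The pads swing forward as they close: fully open they stand 13 mm farther back than shut.
Start: joints at [60.837, 12.427, 92.441, -0, 75.132, -6.429], TCP at [0.242, 0.576, 0.231] pointing down, gripper open.
Joint ranges: [-157.48, 157.48], [-44.54, 120.13], [17.64, 146.25], [-64.5, 244.5], [7.68, 150.69], [-147.95, 147.95]. Speed limits (degrees/s): [159.86, 159.86, 180, 180, 180, 180].

INTERFACE

Orientations are given as [roll, pitch, yaw] about the fixed x, y, z axes, in that order (R = Rz(yaw) Ry(pitch) Rx(roll)).
In Python, from cell import ctrl gives the robot as it stands. The module is installed in compiled form; this text tells all that it offers.
- The arm moves only by the tool apply_moves, never from a script. Its argument "plan" is a list of rows, each an object of numbers: "dx", "dy", "dz": the shift along the tool's x, y, z normalised to -1 to 1, where 1 is 250 mm; "rx", "ry", "rz": the turn, a rotation vector about the tool's x, y, z normalised to -1 to 1, where 1 is 180 degrees; "hand": the finger opening in mm, from 0 to 85.4. In form: [{"dx": .., "dy": .., "dz": .., "rx": .., "ry": .., "rz": .., "hand": ..}, ...]. A call has 1 to 20 rows; each row is the pose to reach, as a shift and turn from the pose commanded when the call began, along the tool's axes at that moment, turning the shorter way round; what a row does not reach only later rows make up. A row lasts 1/12 s, in which the tool goes at most 41.7 mm and 7.16 degrees, less where a joint would pass 70% of its speed; a pose out of reach is approached as far as the arm can. A call with a number of a shift or a turn outside -1 to 1 is refused whole. A call with a gripper value outside its range is refused whole. The fingers move at their own pace and stop on an object; "grip_force" is the grip in N (left out, the last holds). Time passes only in rows, so rows that repeat a pose let the fingers close. It gives the time, the measured TCP pose, the force, the opening and the grip force at its end, in the units of the state.
- ctrl.sense(): the state, without advancing time (a new reading comes with each control period).
- ctrl.capture(name): name is "scene" or "top" or "wrist"; returns a dict with "pixels" (384x512x3 uint8, red, green, blue), "fx", "fy", "cx", "cy" (pixels), "R" (3x3) and "t" (3): a world point X has camera coordinates R X + t. Camera axes: x right, y down, z forward; pixel columns grow to the right and rows downward; lengths in m; the calibration is good to about 2 mm. A picture is of the moment at which its call begins. There is no depth.
- ctrl.close_job(): hands the job in; it is judged then, once.
Trained networks look in a picture, given as the dict that the camera call returned (one of the last four; its "shot" number tells which), for a name from the list of things; names that differ only in an ending like _2 or _b are one class to them, and where a whole thing is asked for, a point or a joint stands for the part that bears it (a point fixed in the world has none). Each returns a list of dicts, best first, with "p" (0 to 1); they miss things now and then, are a little off and sometimes report something else, mostly with a low value. They report only what shows in the picture. A call takes as long as a camera call.
- ctrl.silhouettes(picture, label): "mask" (384x512 bool, what is visible of it) and "at" ([column, row] in pixels, amid what is visible of it).
- ctrl.mark_of(picture, label): "at" ([column, row] in pixels: a listed point, or the origin of a listed thing).
The state is a dict: "clock": time; "q": joint angles; "joint_vel": joint speeds; "joint_efforts": joint torques, N m; "position": TCP position; "ee_rot": TCP orientation; "wrist_force": force on the tool from outside, world axes, zero at the start; "ft_torque": the same for the moment, N m; "grip_width": opening from 0.0 (shut) to 1.0 (fully open); "grip_force": force on a finger pad.
Only numpy, scipy, OpenCV 4.12 (cv2) and the standard library are available. Lean on these libraries where they do the work, as an engineer would, in place of code of your own. Each camera call takes 0.05 s, during which the arm holds its last target. There are 200 camera calls.

## Working session

There is one attempt and no reset: what is moved stays moved. The work goes in short steps, Python scripts to look and compute and a tool call to move; the robot and the scene stay as the last step left them, time stands still between calls to the robot, and variables do not carry over. Pictures are saved under pics/ and viewed, at most 15 in all, crops included, and the job is handed in when it is done.

Besides the shell and the picture viewer there is one more tool, called after "Call:" as name([rows], argument=value, ...), one row to a line, values as JSON. apply_moves: Moves the arm, as the interface text tells. Scaled input: -1 to 1 covers 250 mm each way for a shift and 180 degrees each way for a turn. Its arguments: {"type":"object","properties":{"plan":{"type":"array"},"grip_force":{"type":"number"}},"required":["plan"]}

```bash
mkdir -p pics; cat > h.py <<'E'
import numpy as np, cv2
from cell import ctrl
def save(c,n): cv2.imwrite(f'pics/{n}.png',c['pixels'][:,:,::-1])
def ray(c,uv):
    R=np.array(c['R']);t=np.array(c['t'])
    d=R.T@np.array([(uv[0]-c['cx'])/c['fx'],(uv[1]-c['cy'])/c['fy'],1]);return -R.T@t,d
def atz(c,uv,z):
    o,d=ray(c,uv);return o+d*(z-o[2])/d[2]
def proj(c,X):
    p=np.array(c['R'])@np.array(X)+np.array(c['t']);return np.array([c['fx']*p[0]/p[2]+c['cx'],c['fy']*p[1]/p[2]+c['cy']])
def tri(l):
    A=0;b=0
    for c,uv in l:
        o,d=ray(c,uv);d=d/np.linalg.norm(d);P=np.eye(3)-np.outer(d,d);A=A+P;b=b+P@o
    return np.linalg.solve(A,b)
E
python3 - <<'E'
from h import *
np.set_printoptions(precision=4,suppress=True)
s=ctrl.sense();print(s)
cs={n:ctrl.capture(n) for n in('scene','top','wrist')}
for n,c in cs.items():
    print(n,-np.array(c['R']).T@np.array(c['t']))
    for l in('cabinet','sash_handle','sash_switch','spill_tray','bottle_red','bottle_blue','beaker'):
        print(l,[(np.round(m['at'],1),round(m['p'],2)) for m in ctrl.mark_of(c,l)[:2]])
cv2.imwrite('pics/a.png',np.hstack([cv2.resize(cs[n]['pixels'],(400,300)) for n in('scene','top')])[:,:,::-1])
save(cs['scene'],'scene0')
E
```

```text
{'clock': 0.0, 'q': array([60.837 , 12.4742, 92.5303,  0.0008, 75.1314, -6.4274]), 'joint_vel': array([ 0.0219,  0.0699,  0.0123, -0.0457, -0.0734,  0.0843]), 'joint_efforts': array([ -0.0012, -39.6838, -30.3855,  -0.    ,   0.0097,   0.    ]), 'position': array([0.2411, 0.5757, 0.23  ]), 'ee_rot': array([-179.865 ,   -0.016 ,  157.2641]), 'wrist_force': array([ 0.7309, -0.2734,  0.561 ]), 'ft_torque': array([ 0.0494, -0.0004, -0.0079]), 'grip_force': 0.0, 'grip_width': 1.001625349438348}
scene [ 1.0624 -0.6218  0.864 ]
cabinet []
sash_handle []Traceback (most recent call last):
  File "<stdin>", line 8, in <module>
ValueError: it knows: beaker, bottle_blue, bottle_red, cabinet, sash_handle, spill_tray
```

```bash
python3 - <<'E'
from h import *
np.set_printoptions(precision=4,suppress=True)
cs={n:ctrl.capture(n) for n in('scene','top','wrist')}
for n,c in cs.items():
    print(n,-np.array(c['R']).T@np.array(c['t']))
    for l in('cabinet','sash_handle','spill_tray','bottle_red','bottle_blue','beaker'):
        print(l,[(np.round(m['at'],1),round(m['p'],2)) for m in ctrl.mark_of(c,l)[:2]],[(np.round(m['at'],1),round(m['p'],2),m['mask'].sum()) for m in ctrl.silhouettes(c,l)[:2]])
cv2.imwrite('pics/a.png',np.hstack([cv2.resize(cs[n]['pixels'],(400,300)) for n in('scene','top')])[:,:,::-1])
save(cs['scene'],'scene0');save(cs['top'],'top0')
E
```

```text
scene [ 1.0624 -0.6218  0.864 ]
cabinet [] []
sash_handle [] []
spill_tray [] []
bottle_red [] []
bottle_blue [] []
beaker [] []
top [-0.018  -0.1785  0.7575]
cabinet [(array([350.7, 209.2]), 0.64)] [(array([387.4, 109.5]), 0.72, np.int64(52566)), (array([130.2, 175.5]), 0.17, np.int64(842))]
sash_handle [(array([335.6, 219. ]), 0.71), (array([193.4, 218. ]), 0.49)] [(array([367.9, 161.5]), 0.72, np.int64(21619))]
spill_tray [(array([390.8, 227.1]), 0.94)] [(array([384.2, 237. ]), 0.78, np.int64(424))]
bottle_red [(array([196.1, 217.8]), 0.71), (array([347.2, 212.1]), 0.25)] [(array([193.1, 208.2]), 0.62, np.int64(804))]
bottle_blue [(array([135.4, 188.3]), 0.98)] [(array([132.3, 175.8]), 0.92, np.int64(849))]
beaker [] []
wrist [0.1735 0.6045 0.3745]
cabinet [] []
sash_handle [] []
spill_tray [] []
bottle_red [] []
bottle_blue [(array([179.3, 299.1]), 0.88)] [(array([175.5, 309.5]), 0.92, np.int64(1363))]
beaker [] []
```

View pics/a.png

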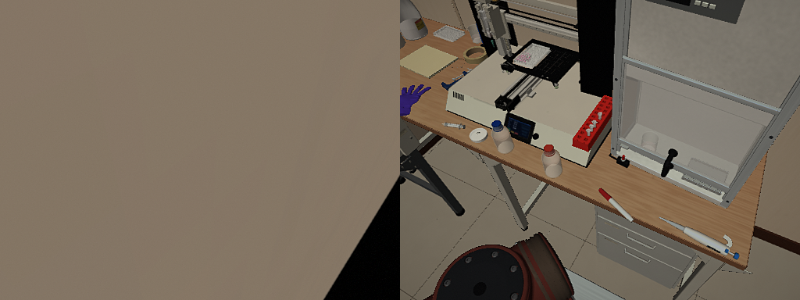

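```bash
python3 - <<'E'
import cv2
a=cv2.imread('pics/top0.png');cv2.imwrite('pics/b.png',cv2.resize(a[:270,170:512],None,fx=2.2,fy=2.2,interpolation=2))
E
```

```text
(no output)
```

View pics/b.png

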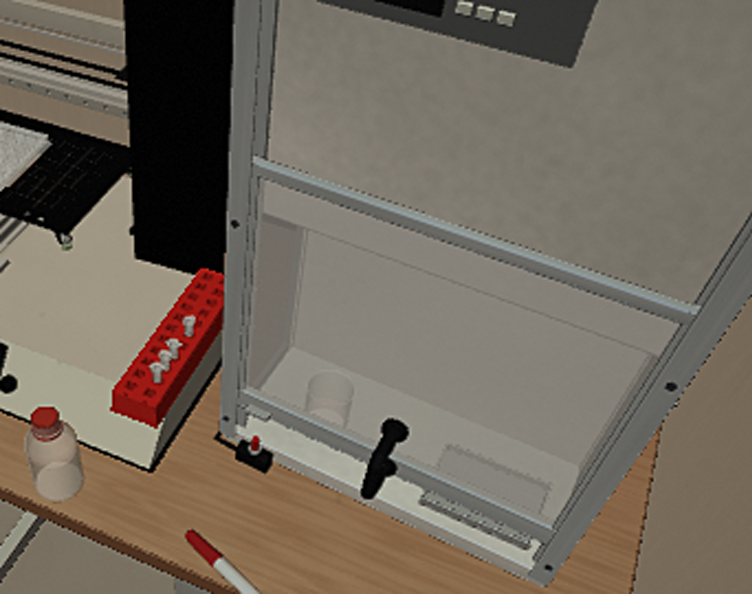

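```bash
cat > fit.py <<'E'
from h import *
from scipy.optimize import least_squares
def T(p):
    c,s=np.cos(p[2]),np.sin(p[2]);return np.array([[c,-s,0,p[0]],[s,c,0,p[1]],[0,0,1,0]])
def W(p,X): return T(p)@np.array([*X,1.])
E
python3 - <<'E'
from fit import *
c=ctrl.capture('top');save(c,'top1')
k=lambda u,v:np.array([170+u/2.2,v/2.2])
L=[((-.080,.185,0),k(220,436)),((-.080,-.185,0),k(543,585)),((-.084,.140,.045),k(255,438))]
f=lambda p:np.concatenate([proj(c,W(p,X))-uv for X,uv in L])
r=least_squares(f,[.55,-.2,-.3],x_scale=[.1,.1,.1]);p=r.x;print(p,np.degrees(p[2]),r.fun)
im=cv2.resize(c['pixels'][:270,170:512],None,fx=2.2,fy=2.2,interpolation=cv2.INTER_CUBIC)[:,:,::-1].copy()
def ln(a,b,col):
    q=[(proj(c,W(p,x))-[170,0])*2.2 for x in(a,b)];cv2.line(im,*[tuple(int(v) for v in z) for z in q],col,1)
for z in(0,.03,.315):
    ln((-.08,-.185,z),(-.08,.185,z),(0,255,0))
for y in(-.185,.185): ln((-.08,y,0),(-.08,y,.6),(0,255,0))
ln((.074,-.175,.03),(.074,.175,.03),(255,0,0))
ln((-.08,-.175,.03),(.074,-.175,.03),(255,0,0));ln((-.08,.175,.03),(.074,.175,.03),(255,0,0))
for s in(0,.03,.06):
    col=(0,255-s*3000,255)
    ln((-.08,-.171,.031+s),(-.08,.171,.031+s),col);ln((-.123,0,.048+s),(-.123,0,.092+s),col);ln((-.08,-.171,.328+s),(-.08,.171,.328+s),col)
for l,z in(('bottle_red',0),('bottle_blue',0),('spill_tray',.03),('beaker',.03)):
    m=ctrl.mark_of(c,l)
    if m: print(l,atz(c,m[0]['at'],z),m[0]['p'])
red=ctrl.silhouettes(c,'bottle_red')
if red: print('sil',red[0]['at'],[ (np.where(red[0]['mask'])[i].min(),np.where(red[0]['mask'])[i].max()) for i in(0,1)])
cv2.imwrite('pics/c.png',im)
E
```

```text
[ 0.58440348 -0.13911932 -0.063612  ] -3.6446989592895846 [ 0.41390737  2.15610048 -0.93581526 -0.12295239  0.61405283 -1.61312494]
bottle_red [0.38671258 0.18362808 0.        ] 0.82
bottle_blue [0.4032457  0.38153852 0.        ] 0.94
spill_tray [ 0.54581398 -0.24042565  0.03      ] 0.84
sil [194.5, 208.4] [(np.int64(185), np.int64(228)), (np.int64(181), np.int64(208))]
```

View pics/c.png

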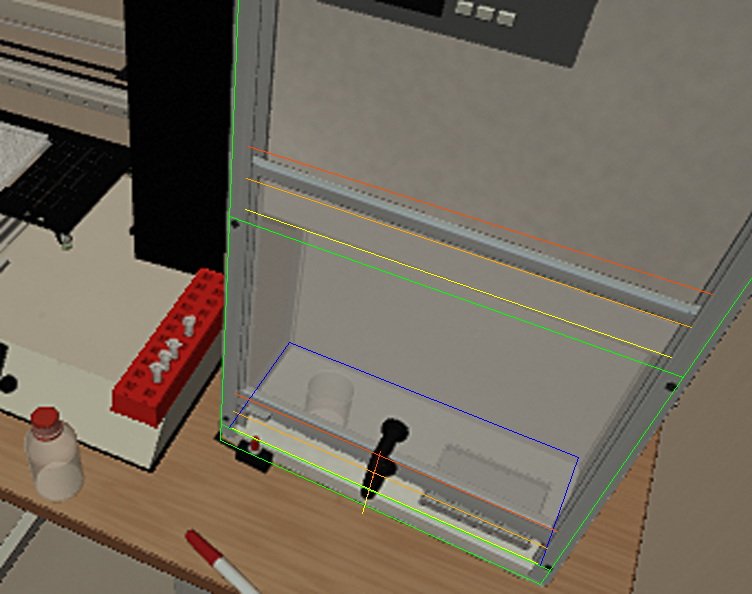

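```bash
cat >> fit.py <<'E'
from scipy.spatial.transform import Rotation as Ro
P=np.array([.5844,-.1391,-.0636])
def toolR(psi,tau):
    a,t=np.radians(psi),np.radians(tau)
    y=np.array([-np.sin(a),np.cos(a),0]);z=np.array([np.cos(t)*np.cos(a),np.cos(t)*np.sin(a),-np.sin(t)])
    return np.column_stack([np.cross(y,z),y,z])
def delta(pos,R,s=None):
    s=s or ctrl.sense();R0=Ro.from_euler('xyz',s['ee_rot'],degrees=True).as_matrix()
    d=R0.T@(np.array(pos)-s['position'])/.25; r=Ro.from_matrix(R0.T@R).as_rotvec(degrees=True)/180
    print('d',np.round(d,4),'r',np.round(r,4),'mm',np.round(np.linalg.norm(d)*250),'deg',np.round(np.linalg.norm(r)*180))
E
python3 - <<'E'
from fit import *
h=W(P,(-.123,0,.126)); R=toolR(-5,65)
print(h)
delta(h+R[:,2]*.019-R[:,2]*.08,R)
E
```

```text
[ 0.46164868 -0.13128247  0.126     ]
d [-1.8079 -2.3022  0.2001] r [-0.0215 -0.1378 -0.0969] mm 734.0 deg 31.0
```

Call:
apply_moves([
  {"dx": -0.8,"dy": -1,"dz": -0.1,"hand": 40},
  {"dx": -0.8,"dy": -1,"dz": -0.1,"hand": 40},
  {"dx": -0.8,"dy": -1,"dz": -0.1,"hand": 40},
  {"dx": -0.8,"dy": -1,"dz": -0.1,"hand": 40},
  {"dx": -0.8,"dy": -1,"dz": -0.1,"hand": 40},
  {"dx": -0.8,"dy": -1,"dz": -0.1,"hand": 40},
  {"dx": -0.8,"dy": -1,"dz": -0.1,"hand": 40},
  {"dx": -0.8,"dy": -1,"dz": -0.1,"hand": 40},
  {"dx": -0.8,"dy": -1,"dz": -0.1,"hand": 40},
])

```text
$.plan[0]: bad value
```

```bash
python3 - <<'E'
from fit import *
h=W(P,(-.123,0,.126)); R=toolR(-5,65)
s=ctrl.sense();print(s['clock'],s['q'],s['position'])
delta(h+R[:,2]*.019-R[:,2]*.08,R)
E
```

```text
2.5 [ 6.08367787e+01  1.24267312e+01  9.24397149e+01  1.26963161e-03
  7.51323593e+01 -6.43042029e+00] [0.24152417 0.57647105 0.23131993]
d [-1.8079 -2.3022  0.2001] r [-0.0215 -0.1378 -0.0969] mm 734.0 deg 31.0
```

Call:
apply_moves([
  {"dx": -0.8,"dy": -1,"dz": -0.1,"rx": 0,"ry": 0,"rz": 0,"hand": 40},
  {"dx": -0.8,"dy": -1,"dz": -0.1,"rx": 0,"ry": 0,"rz": 0,"hand": 40},
  {"dx": -0.8,"dy": -1,"dz": -0.1,"rx": 0,"ry": 0,"rz": 0,"hand": 40},
  {"dx": -0.8,"dy": -1,"dz": -0.1,"rx": 0,"ry": 0,"rz": 0,"hand": 40},
  {"dx": -0.8,"dy": -1,"dz": -0.1,"rx": 0,"ry": 0,"rz": 0,"hand": 40},
  {"dx": -0.8,"dy": -1,"dz": -0.1,"rx": 0,"ry": 0,"rz": 0,"hand": 40},
  {"dx": -0.8,"dy": -1,"dz": -0.1,"rx": 0,"ry": 0,"rz": 0,"hand": 40},
  {"dx": -0.8,"dy": -1,"dz": -0.1,"rx": 0,"ry": 0,"rz": 0,"hand": 40},
  {"dx": -0.8,"dy": -1,"dz": -0.1,"rx": 0,"ry": 0,"rz": 0,"hand": 40},
])

```text
clock: 3.25
position: [0.3308, 0.2647, 0.257]
ee_rot: [-180.0, 0.2, 157.0]
wrist_force: [0.4, 0.1, 0.7]
grip_width: 0.469
grip_force: 0.0
```

```bash
python3 - <<'E'
from fit import *
h=W(P,(-.123,0,.126)); R=toolR(-5,65)
s=ctrl.sense();print(s['clock'],s['q'],s['position'])
delta(h+R[:,2]*.019-R[:,2]*.08,R)
E
```

```text
3.25 [ 29.26419189 -14.84770902 116.43853352  -0.15554593  78.33205672
 -37.65838337] [0.33077284 0.26466205 0.25702419]
d [-1.0028 -1.2842  0.3066] r [-0.0222 -0.1368 -0.0986] mm 414.0 deg 31.0
```

Call:
apply_moves([
  {"dx": -0.9,"dy": -1,"dz": 0,"rx": -0.022,"ry": -0.137,"rz": -0.099,"hand": 40},
  {"dx": -0.9,"dy": -1,"dz": 0,"rx": -0.022,"ry": -0.137,"rz": -0.099,"hand": 40},
  {"dx": -0.9,"dy": -1,"dz": 0,"rx": -0.022,"ry": -0.137,"rz": -0.099,"hand": 40},
  {"dx": -0.9,"dy": -1,"dz": 0,"rx": -0.022,"ry": -0.137,"rz": -0.099,"hand": 40},
  {"dx": -0.9,"dy": -1,"dz": 0,"rx": -0.022,"ry": -0.137,"rz": -0.099,"hand": 40},
  {"dx": -0.9,"dy": -1,"dz": 0,"rx": -0.022,"ry": -0.137,"rz": -0.099,"hand": 40},
  {"dx": -0.9,"dy": -1,"dz": 0,"rx": -0.022,"ry": -0.137,"rz": -0.099,"hand": 40},
  {"dx": -0.9,"dy": -1,"dz": 0,"rx": -0.022,"ry": -0.137,"rz": -0.099,"hand": 40},
  {"dx": -0.9,"dy": -1,"dz": 0,"rx": -0.022,"ry": -0.137,"rz": -0.099,"hand": 40},
])

```text
clock: 4.0
position: [0.4418, -0.0554, 0.2578]
ee_rot: [-179.9, 25.1, 174.9]
wrist_force: [-1.3, 0.0, 0.3]
grip_width: 0.469
grip_force: 0.0
```

```bash
python3 - <<'E'
from fit import *
h=W(P,(-.123,0,.126)); R=toolR(-5,65)
s=ctrl.sense();print(s['clock'],s['q'],s['position'],s['ee_rot'])
delta(h+R[:,2]*.019-R[:,2]*.08,R)
c=ctrl.capture('wrist');save(c,'w1')
print([(m['at'],m['p']) for m in ctrl.mark_of(c,'sash_handle')[:2]],[(m['at'],m['p']) for m in ctrl.mark_of(c,'spill_tray')[:2]])
E
```

```text
4.0 [ -20.62972374  -30.64582772  130.06359503    7.65822376   56.52543257
 -108.34682486] [ 0.44178721 -0.05535521  0.2577754 ] [-179.87346612   25.06816459  174.87865092]
d [ 0.1268 -0.295   0.2791] r [-0.001   0.0004 -0.0006] mm 106.0 deg 0.0
[([174.0, 140.0], 0.78)] []
```

View pics/w1.png

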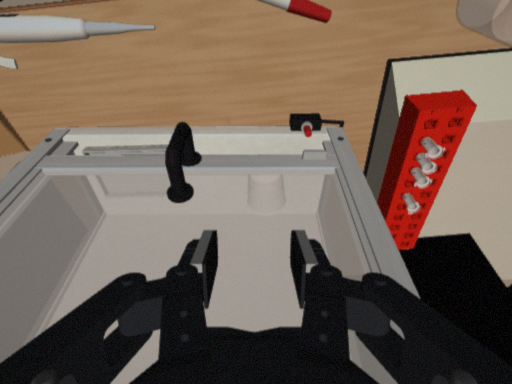

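```bash
python3 - <<'E'
from fit import *
c=ctrl.capture('wrist')
for s in(.03,.04,.05,.06,.07):
    print(s,*[np.round(proj(c,W(P,x))) for x in((-.123,0,.048+s),(-.123,0,.092+s),(-.081,0,.048+s),(-.081,0,.092+s),(-.0805,.1,.031+s),(-.0805,-.1,.031+s))])
print('plunger',proj(c,W(P,(-.084,.14,.045))),'corners',proj(c,W(P,(-.08,.185,0))),proj(c,W(P,(-.08,-.185,0))))
E
```

```text
0.03 [180. 128.] [171. 150.] [187. 159.] [180. 183.] [270. 150.] [109. 153.]
0.04 [178. 132.] [169. 156.] [185. 164.] [178. 189.] [270. 155.] [106. 158.]
0.05 [176. 137.] [167. 162.] [184. 170.] [176. 196.] [271. 160.] [102. 162.]
0.06 [174. 143.] [164. 169.] [182. 175.] [174. 203.] [271. 165.] [ 99. 168.]
0.07 [172. 148.] [162. 176.] [180. 181.] [172. 210.] [272. 170.] [ 95. 173.]
plunger [301.22302398 140.36304219] corners [329.23402259 125.08077276] [ 65.07976028 129.64362194]
```

```bash
python3 - <<'E'
import cv2
a=cv2.imread('pics/w1.png');cv2.imwrite('pics/d.png',cv2.resize(a[100:220,20:220],None,fx=4,fy=4,interpolation=2)) 
b=cv2.resize(a[100:180,200:360],None,fx=4.0,fy=4.0,interpolation=2)
import numpy as np
t=cv2.imread('pics/d.png');t=t[:,100:];o=np.vstack([t[:,:640] if t.shape[1]>=640 else t,b[:120]]);o=cv2.imread('pics/d.png')
m=np.zeros((600,800,3),np.uint8);m[:360,:400]=cv2.resize(a[110:200,130:230],None,fx=4,fy=4,interpolation=2);m[:240,400:]=cv2.resize(a[110:170,265:365],None,fx=4,fy=4,interpolation=2);m[360:600,:400]=cv2.resize(a[110:170,30:130],None,fx=4,fy=4,interpolation=2)
t=cv2.imread('pics/top1.png');m[240:600,400:]=cv2.resize(t[180:270,325:425],None,fx=4,fy=4,interpolation=2)
cv2.imwrite('pics/d.png',m)
E
```

```text
(no output)
```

View pics/d.png

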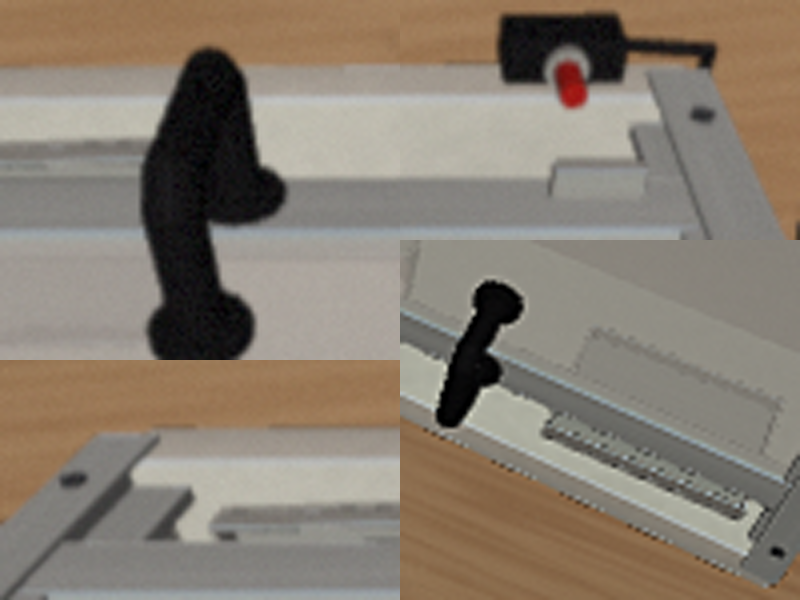

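```bash
python3 - <<'E'
from fit import *
np.set_printoptions(precision=4,suppress=True)
cw=ctrl.capture('wrist');ct=ctrl.capture('top')
def f(v,full=False):
    p=v[:3];s,zc,k=v[3:]
    L=[(cw,(-.08,.185,zc),(343.7,127)),(cw,(-.08,-.185,zc),(53.7,128)),(cw,(-.084,.14,.045),(308,133.5)),
    (cw,(-.081,0,.07+s+k),(180,192.5)),(cw,(-.081,0,.07+s-k),(193,158)),(cw,(-.123,0,.07+s-.022),(182.3,125)),
    (ct,(-.08,.185,zc),(270,198.2)),(ct,(-.08,-.185,zc),(417.5,266)),(ct,(-.084,.14,.045),(285.9,199)),
    (ct,(-.081,0,.07+s+k),(349.5,195.8)),(ct,(-.081,0,.07+s-k),(346.8,212.5)),(ct,(-.123,0,.07+s-.022),(337,224))]
    return np.concatenate([proj(c,W(p,X))-np.array(u) for c,X,u in L])
r=least_squares(f,[*P,.05,.02,.018],x_scale=[.1]*6,loss='soft_l1');print(r.x,np.degrees(r.x[2]));print(f(r.x).reshape(-1,2))
p=r.x[:3];s=r.x[3];h=W(p,(-.123,0,.07+s));print('handle',h)
R=toolR(-4,65);delta(h+R[:,2]*(.019-.06)+[0,0,.005],R);print(ctrl.sense()['clock'])
for c,uv in((ct,(325+195/4,180+90/4)),(ct,(325+383/4,180+165/4)),(ct,(325+150/4,180+195/4)),(ct,(325+342/4,180+275/4))):
    w=atz(c,uv,.042);a=T(p)[:2,:2].T@(w[:2]-p[:2]);print('tray corner cab',a)
E
```

```text
[ 0.5726 -0.1319 -0.0791  0.0485  0.0234  0.0301] -4.534692966044088
[[-4.8874  0.7989]
 [ 1.8756  0.0609]
 [-0.8409  0.1307]
 [-1.5475 -1.3431]
 [-4.1646 -2.2174]
 [-1.0871  1.0287]
 [-3.8707 -2.2162]
 [-3.5102 -1.4432]
 [-4.1699  0.1008]
 [-4.9985 -0.9377]
 [-7.1966 -0.5798]
 [-4.5979 -0.4127]]
handle [ 0.45   -0.1222  0.1185]
d [ 0.1657 -0.298   0.3429] r [-0.0007 -0.0009 -0.0024] mm 121.0 deg 0.0
4.3
tray corner cab [ 0.0212 -0.0527]
tray corner cab [ 0.0247 -0.1643]
tray corner cab [-0.0631 -0.0566]
tray corner cab [-0.0588 -0.1652]
```

```bash
python3 - <<'E'
from fit import *
np.set_printoptions(precision=4,suppress=True)
cw=ctrl.capture('wrist');ct=ctrl.capture('top');print(cw['fx'],ct['fx'])
def f(v,which='both'):
    p=v[:3];s,zc,k=v[3:6]
    L=[(cw,(-.08,.185,zc),(343.7,127)),(cw,(-.08,-.185,zc),(53.7,128)),(cw,(-.084,.14,.045),(308,133.5)),
    (cw,(-.081,0,.07+s+k),(180,192.5)),(cw,(-.081,0,.07+s-k),(193,158)),(cw,(-.123,0,.07+s-k),(182,128)),
    (ct,(-.08,.185,zc),(270,198.2)),(ct,(-.08,-.185,zc),(417.5,266)),(ct,(-.084,.14,.045),(285.9,199)),
    (ct,(-.081,0,.07+s+k),(349.5,195.8)),(ct,(-.081,0,.07+s-k),(346.8,212.5)),(ct,(-.123,0,.07+s-k),(338,222.5))]
    if which=='w':L=L[:6]
    if which=='t':L=L[6:]
    return np.concatenate([proj(c,W(p,X))-np.array(u) for c,X,u in L])
for w in('both','w','t'):
    r=least_squares(f,[*P,.05,.02,.018],x_scale=[.1]*6,kwargs=dict(which=w));print(w,r.x,np.degrees(r.x[2]),r.cost);print(r.fun.reshape(-1,2).T)
    print(W(r.x[:3],(-.123,0,.07+r.x[3])))
E
```

```text
283.9669598520046 376.2210544482897
both [ 0.5751 -0.1318 -0.0725  0.0496  0.0227  0.0276] -4.152348497348762 122.63956028616767
[[-6.1842  2.3648 -2.027  -2.1247 -5.4916 -0.9498 -3.5596 -3.0515 -3.7846
  -4.581  -6.3957 -5.2493]
 [ 1.6082  1.7604  1.3735 -0.6169  1.2739 -2.1322 -2.372  -2.6045 -0.3275
  -1.296  -2.3306  1.5031]]
[ 0.4525 -0.1228  0.1196]
w [ 0.5711 -0.1276 -0.0774  0.0561  0.0287  0.0269] -4.433004857191608 16.958500488643875
[[-1.3421  1.3323  1.7714  0.2692 -3.3899  1.3755]
 [ 1.5454  0.4662 -1.2471  0.0768  1.8266 -2.4987]]
[ 0.4484 -0.1181  0.1261]
t [ 0.5784 -0.1417 -0.0737  0.0489  0.0137  0.0255] -4.220435594916749 5.390407665952537
[[ 0.5478  0.4543  0.5719  0.245  -1.4735 -0.2276]
 [ 0.2626  0.0445  0.107   0.0749 -2.1711  1.6919]]
[ 0.4557 -0.1327  0.1189]
```

```bash
python3 - <<'E'
from fit import *
s=ctrl.sense();print(s['clock'],s['position'],s['ee_rot'],s['joint_vel'].round(2))
h=np.array([.4525,-.127,.120]);R=toolR(-4.3,65);delta(h+R[:,2]*(.019-.08),R)
E
```

```text
4.4 [ 0.44010246 -0.04691805  0.25610492] [179.94699569  24.8638917  175.57017163] [-0.23 -0.02 -0.11  0.02 -0.14 -0.18]
d [ 0.1622 -0.316   0.2809] r [-0.     -0.0008 -0.0007] mm 113.0 deg 0.0
```

```bash
python3 - <<'E'
from fit import *
h=np.array([.4557,-.1327,.119]);R=toolR(-4.3,65);delta(h+R[:,2]*(.019-.07),R)
E
```

```text
d [ 0.1506 -0.3378  0.3306] r [-0.     -0.0008 -0.0007] mm 124.0 deg 0.0
```

Call:
apply_moves([
  {"dx": 0.07,"dy": -0.17,"dz": 0.1,"rx": 0,"ry": 0,"rz": 0,"hand": 40},
  {"dx": 0.15,"dy": -0.338,"dz": 0.2,"rx": 0,"ry": 0,"rz": 0,"hand": 40},
  {"dx": 0.15,"dy": -0.338,"dz": 0.33,"rx": 0,"ry": 0,"rz": 0,"hand": 40},
  {"dx": 0.15,"dy": -0.338,"dz": 0.33,"rx": 0,"ry": 0,"rz": 0,"hand": 40},
  {"dx": 0.15,"dy": -0.338,"dz": 0.33,"rx": 0,"ry": 0,"rz": 0,"hand": 40},
  {"dx": 0.15,"dy": -0.338,"dz": 0.33,"rx": 0,"ry": 0,"rz": 0,"hand": 40},
])

```text
clock: 4.9
position: [0.4345, -0.1321, 0.166]
ee_rot: [179.9, 24.9, 175.4]
wrist_force: [0.6, -0.5, 0.7]
grip_width: 0.469
grip_force: 0.0
```

```bash
python3 - <<'E'
from fit import *
ctrl.capture('top');c=ctrl.capture('wrist');save(c,'w2')
s=ctrl.sense();print(s['clock'],s['position'],s['ee_rot'],s['q'])
h=np.array([.4557,-.1327,.119]);R=toolR(-4.3,65);delta(h+R[:,2]*(.019)+[0,0,.004],R)
P=[.5784,-.1417,-.0737]
im=cv2.resize(c['pixels'],None,fx=1.5,fy=1.5)[:,:,::-1].copy()
def ln(a,b,col):
    cv2.line(im,*[tuple(int(v) for v in 1.5*proj(c,W(P,x))) for x in(a,b)],col,1)
s=.049
for z in(-.0255,.0255): ln((-.123,0,.07+s+z),(-.081,0,.07+s+z),(0,255,0))
ln((-.123,0,.0445+s),(-.123,0,.0955+s),(0,255,0));ln((-.0805,-.171,.031+s),(-.0805,.171,.031+s),(0,255,255));ln((-.084,.14,.03),(-.084,.14,.045),(255,0,0))
cv2.imwrite('pics/e.png',im)
E
```

```text
5.0 [ 0.43563605 -0.13266407  0.16810351] [-179.92189616   25.09256631  175.53986557] [ -33.94391821  -21.58873557  134.43908216   16.71869068   46.17288045
 -128.8567162 ]
d [0.0042 0.0066 0.2733] r [-0.0008  0.0005 -0.0008] mm 68.0 deg 0.0
```

View pics/e.png

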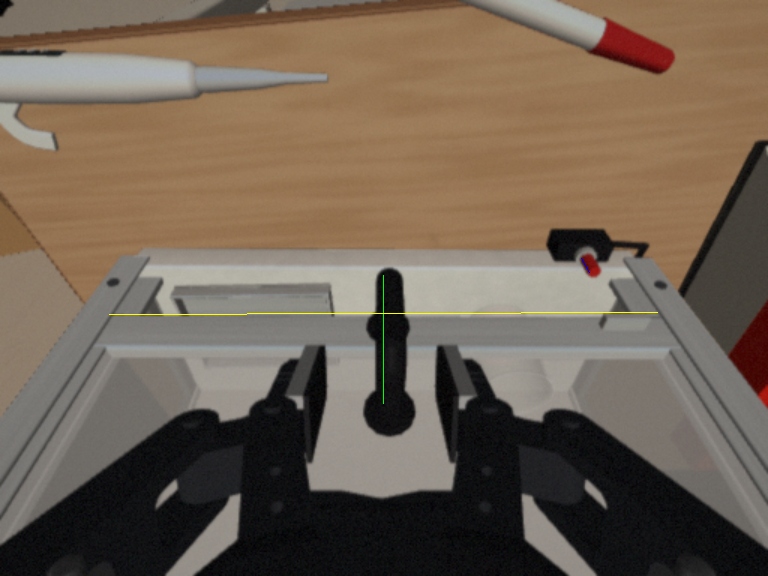

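Call:
apply_moves([
  {"dx": 0.004,"dy": 0.006,"dz": 0.1,"rx": 0,"ry": 0,"rz": 0,"hand": 40},
  {"dx": 0.004,"dy": 0.006,"dz": 0.2,"rx": 0,"ry": 0,"rz": 0,"hand": 40},
  {"dx": 0.004,"dy": 0.006,"dz": 0.27,"rx": 0,"ry": 0,"rz": 0,"hand": 40},
  {"dx": 0.004,"dy": 0.006,"dz": 0.27,"rx": 0,"ry": 0,"rz": 0,"hand": 40},
  {"dx": 0.004,"dy": 0.006,"dz": 0.27,"rx": 0,"ry": 0,"rz": 0,"hand": 5},
  {"dx": 0.004,"dy": 0.006,"dz": 0.27,"rx": 0,"ry": 0,"rz": 0,"hand": 5},
  {"dx": 0.004,"dy": 0.006,"dz": 0.27,"rx": 0,"ry": 0,"rz": 0,"hand": 5},
  {"dx": 0.004,"dy": 0.006,"dz": 0.27,"rx": 0,"ry": 0,"rz": 0,"hand": 5},
  {"dx": 0.004,"dy": 0.006,"dz": 0.27,"rx": 0,"ry": 0,"rz": 0,"hand": 5},
  {"dx": 0.004,"dy": 0.006,"dz": 0.27,"rx": 0,"ry": 0,"rz": 0,"hand": 5},
], grip_force=60)

```text
clock: 5.83
position: [0.4628, -0.1303, 0.106]
ee_rot: [179.5, 25.0, 175.3]
wrist_force: [9.1, 14.8, -0.8]
grip_width: 0.147
grip_force: 58.4
```

```bash
python3 - <<'E'
from fit import *
s=ctrl.sense();print(s['clock'],s['position'],s['wrist_force'],s['grip_width']*85.4)
p=s['position'];R=toolR(-4.3,65);delta(p+[0,0,.226],R);R0=Ro.from_euler('xyz',s['ee_rot'],degrees=True).as_matrix();print(R0.T@[0,0,1])
E
```

```text
5.8333 [ 0.46281094 -0.13031702  0.10599356] [ 9.06796601 14.83551463 -0.81102295] 12.565491991756849
d [-0.3823  0.0067 -0.8192] r [ 0.0016  0.0001 -0.0022] mm 226.0 deg 0.0
[-0.42291048  0.00746038 -0.90614075]
```

Call:
apply_moves([
  {"dx": -0.02,"dy": 0.006,"dz": -0.04,"rx": 0,"ry": 0,"rz": 0,"hand": 5},
  {"dx": -0.05,"dy": 0.007,"dz": -0.1,"rx": 0,"ry": 0,"rz": 0,"hand": 5},
  {"dx": -0.08,"dy": 0.007,"dz": -0.17,"rx": 0,"ry": 0,"rz": 0,"hand": 5},
  {"dx": -0.112,"dy": 0.007,"dz": -0.24,"rx": 0,"ry": 0,"rz": 0,"hand": 5},
  {"dx": -0.145,"dy": 0.007,"dz": -0.31,"rx": 0,"ry": 0,"rz": 0,"hand": 5},
  {"dx": -0.177,"dy": 0.007,"dz": -0.38,"rx": 0,"ry": 0,"rz": 0,"hand": 5},
  {"dx": -0.21,"dy": 0.007,"dz": -0.45,"rx": 0,"ry": 0,"rz": 0,"hand": 5},
  {"dx": -0.243,"dy": 0.007,"dz": -0.52,"rx": 0,"ry": 0,"rz": 0,"hand": 5},
  {"dx": -0.275,"dy": 0.007,"dz": -0.59,"rx": 0,"ry": 0,"rz": 0,"hand": 5},
  {"dx": -0.308,"dy": 0.007,"dz": -0.66,"rx": 0,"ry": 0,"rz": 0,"hand": 5},
  {"dx": -0.335,"dy": 0.007,"dz": -0.72,"rx": 0,"ry": 0,"rz": 0,"hand": 5},
  {"dx": -0.355,"dy": 0.007,"dz": -0.76,"rx": 0,"ry": 0,"rz": 0,"hand": 5},
  {"dx": -0.37,"dy": 0.007,"dz": -0.79,"rx": 0,"ry": 0,"rz": 0,"hand": 5},
  {"dx": -0.38,"dy": 0.008,"dz": -0.813,"rx": 0,"ry": 0,"rz": 0,"hand": 5},
  {"dx": -0.386,"dy": 0.008,"dz": -0.826,"rx": 0,"ry": 0,"rz": 0,"hand": 5},
  {"dx": -0.386,"dy": 0.008,"dz": -0.826,"rx": 0,"ry": 0,"rz": 0,"hand": 5},
  {"dx": -0.386,"dy": 0.008,"dz": -0.826,"rx": 0,"ry": 0,"rz": 0,"hand": 5},
])

```text
clock: 7.25
position: [0.4627, -0.1302, 0.3303]
ee_rot: [179.7, 25.0, 175.3]
wrist_force: [14.4, 2.1, -14.0]
grip_width: 0.146
grip_force: 61.1
```

```bash
python3 - <<'E'
from fit import *
c=ctrl.capture('top');save(c,'t3')
s=ctrl.sense();print(s['clock'],s['position'],s['wrist_force'],s['grip_width']*85.4,s['q'])
P=[.5784,-.1417,-.0737]
for l in('spill_tray','beaker','bottle_red'):
    m=ctrl.mark_of(c,l)
    if m:
        w=atz(c,m[0]['at'],.0 if l=='bottle_red' else .03);print(l,m[0]['p'],w,T(P)[:2,:2].T@(w[:2]-P[:2]))
im=cv2.resize(c['pixels'][:,170:],None,fx=1.5,fy=1.5)[:,:,::-1].copy()
def ln(a,b,col):
    cv2.line(im,*[tuple(int(v) for v in 1.5*(proj(c,W(P,x))-[170,0])) for x in(a,b)],col,1)
for q,col in((.255,(255,0,0)),(.275,(0,255,0))): ln((-.0805,-.171,.031+q),(-.0805,.171,.031+q),col)
cv2.imwrite('pics/f.png',im)
E
```

```text
7.3 [ 0.46274772 -0.13020122  0.33031424] [ 14.59320267   0.90379501 -13.91770212] 12.395533478721616 [ -31.24570057  -26.74413563  120.10741179   12.32386142   64.61350977
 -119.69825766]
spill_tray 0.9 [ 0.54197696 -0.23510549  0.03      ] [-0.02944641 -0.09583388]
beaker 0.75 [ 0.56903825 -0.04903093  0.03      ] [-0.01615987  0.09172817]
bottle_red 0.58 [0.38722616 0.18795459 0.        ] [-0.21492843  0.31468295]
```

View pics/f.png

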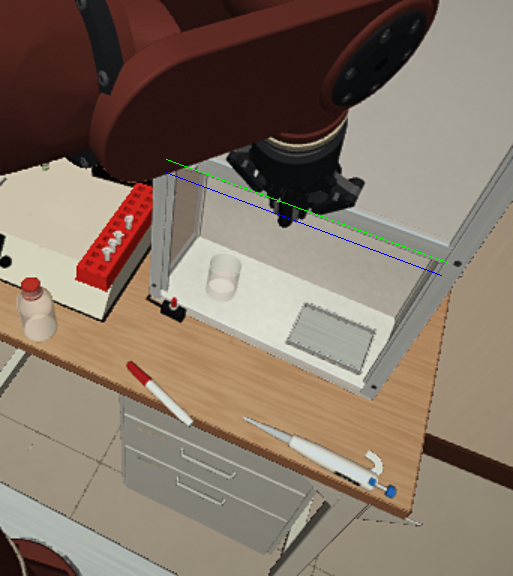

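Call:
apply_moves([
  {"dx": -0.005,"dy": 0,"dz": -0.01,"rx": 0,"ry": 0,"rz": 0,"hand": 5},
  {"dx": -0.01,"dy": 0,"dz": -0.02,"rx": 0,"ry": 0,"rz": 0,"hand": 5},
  {"dx": -0.01,"dy": 0,"dz": -0.02,"rx": 0,"ry": 0,"rz": 0,"hand": 5},
  {"dx": -0.01,"dy": 0,"dz": -0.02,"rx": 0,"ry": 0,"rz": 0,"hand": 5},
])

```text
clock: 7.78
position: [0.4626, -0.1302, 0.3304]
ee_rot: [179.6, 24.8, 175.2]
wrist_force: [28.2, -2.1, -31.3]
grip_width: 0.152
grip_force: 59.8
```

```bash
python3 - <<'E'
from fit import *
np.set_printoptions(precision=4,suppress=True)
s=ctrl.sense();print(s['clock'],s['position'],s['wrist_force'])
c=ctrl.capture('top')
m=ctrl.silhouettes(c,'spill_tray')[0]['mask'].astype(np.uint8)
q=cv2.boxPoints(cv2.minAreaRect(max(cv2.findContours(m,0,2)[0],key=cv2.contourArea)))
P=[.5784,-.1417,-.0737]
h=cv2.approxPolyDP(cv2.convexHull(max(cv2.findContours(m,0,2)[0],key=cv2.contourArea)),4,True)[:,0]
for u in h:
    w=atz(c,u.astype(float),.042);print(u,w[:2],T(P)[:2,:2].T@(w[:2]-P[:2]))
for l in('bottle_red',):
    mm=ctrl.silhouettes(c,l)[0];v,u=np.where(mm['mask']);print(l,u.min(),u.max(),v.min(),v.max())
px=c['pixels'].astype(int);cap=(px[...,0]>120)&(px[...,1]<70)&(px[...,2]<70);cap[:, :150]=0;cap[:,210:]=0
v,u=np.where(cap);print('cap',u.mean(),v.mean(),len(u),u.min(),u.max(),v.min(),v.max(),atz(c,(u.mean(),v.mean()),.110))
E
```

```text
7.7833 [ 0.4626 -0.1302  0.3304] [ 28.2425  -2.0807 -31.2571]
[373 202] [ 0.5903 -0.1842] [ 0.015  -0.0415]
[420 221] [ 0.5841 -0.296 ] [ 0.0171 -0.1534]
[409 248] [ 0.5014 -0.2886] [-0.066  -0.1522]
[362 229] [ 0.5041 -0.1825] [-0.0711 -0.0462]
bottle_red 181 207 185 228
cap 189.56382978723406 189.37234042553192 94 184 197 185 199 [0.3874 0.1912 0.11  ]
```

Call:
apply_moves([
  {"dx": 0,"dy": 0,"dz": 0,"rx": 0,"ry": 0,"rz": 0,"hand": 5},
  {"dx": 0.005,"dy": 0,"dz": 0.01,"rx": 0,"ry": 0,"rz": 0,"hand": 40},
  {"dx": 0.005,"dy": 0,"dz": 0.01,"rx": 0,"ry": 0,"rz": 0,"hand": 40},
  {"dx": 0.005,"dy": 0,"dz": 0.01,"rx": 0,"ry": 0,"rz": 0,"hand": 40},
  {"dx": 0.005,"dy": 0,"dz": 0.01,"rx": 0,"ry": 0,"rz": 0,"hand": 40},
  {"dx": 0,"dy": 0,"dz": -0.1,"rx": 0,"ry": 0,"rz": 0,"hand": 40},
  {"dx": 0,"dy": 0,"dz": -0.25,"rx": 0,"ry": 0,"rz": 0,"hand": 40},
  {"dx": 0,"dy": 0,"dz": -0.38,"rx": 0,"ry": 0,"rz": 0,"hand": 40},
  {"dx": 0.1,"dy": 0,"dz": -0.4,"rx": 0,"ry": 0,"rz": 0,"hand": 85},
  {"dx": 0.2,"dy": 0.1,"dz": -0.4,"rx": 0,"ry": 0,"rz": 0,"hand": 85},
  {"dx": 0.2,"dy": 0.1,"dz": -0.4,"rx": 0,"ry": 0,"rz": 0,"hand": 85},
])

```text
clock: 8.85
position: [0.3746, -0.0979, 0.4077]
ee_rot: [180.0, 24.9, 175.4]
wrist_force: [-0.1, -0.3, 0.6]
grip_width: 0.875
grip_force: 0.0
```

```bash
python3 - <<'E'
from fit import *
np.set_printoptions(precision=4,suppress=True)
s=ctrl.sense();print(s['clock'],s['position'],s['q'],s['wrist_force'])
c=ctrl.capture('top');print('machine corner',atz(c,(238,213.6),0),atz(c,(170,181),0))
b=np.array([.387,.189,.048]);R=toolR(95,45);print(R)
delta(b+R[:,2]*(.019-.1),R)
E
```

```text
8.85 [ 0.3746 -0.0979  0.4077] [ -35.0751  -42.3874  120.6102   12.5345   80.1616 -120.2372] [-0.0758 -0.2684  0.6455]
machine corner [0.4437 0.1049 0.    ] [0.4576 0.316  0.    ]
[[ 0.0616 -0.9962 -0.0616]
 [-0.7044 -0.0872  0.7044]
 [-0.7071  0.     -0.7071]]
d [0.5234 0.9286 1.0922] r [-0.3193 -0.0817 -0.4547] mm 382.0 deg 101.0
```

```bash
python3 - <<'E'
from fit import *
b=np.array([.387,.189,.060]);R=toolR(85,38)
delta(b+R[:,2]*(.019-.1),R);print(b+R[:,2]*(.019-.1))
E
```

```text
d [0.5519 0.8991 1.0586] r [-0.3129 -0.118  -0.3921] mm 374.0 deg 93.0
[0.38143695 0.12541402 0.10986858]
```

Call:
apply_moves([
  {"dx": 0.3,"dy": 0.5,"dz": 0.3,"rx": -0.313,"ry": -0.118,"rz": -0.392,"hand": 70},
  {"dx": 0.3,"dy": 0.5,"dz": 0.4,"rx": -0.313,"ry": -0.118,"rz": -0.392,"hand": 70},
  {"dx": 0.3,"dy": 0.5,"dz": 0.5,"rx": -0.313,"ry": -0.118,"rz": -0.392,"hand": 70},
  {"dx": 0.4,"dy": 0.6,"dz": 0.6,"rx": -0.313,"ry": -0.118,"rz": -0.392,"hand": 70},
  {"dx": 0.4,"dy": 0.6,"dz": 0.6,"rx": -0.313,"ry": -0.118,"rz": -0.392,"hand": 70},
  {"dx": 0.4,"dy": 0.6,"dz": 0.6,"rx": -0.313,"ry": -0.118,"rz": -0.392,"hand": 70},
  {"dx": 0.4,"dy": 0.6,"dz": 0.6,"rx": -0.313,"ry": -0.118,"rz": -0.392,"hand": 70},
  {"dx": 0.4,"dy": 0.6,"dz": 0.6,"rx": -0.313,"ry": -0.118,"rz": -0.392,"hand": 70},
  {"dx": 0.5,"dy": 0.8,"dz": 0.8,"rx": -0.313,"ry": -0.118,"rz": -0.392,"hand": 70},
  {"dx": 0.5,"dy": 0.8,"dz": 0.8,"rx": -0.313,"ry": -0.118,"rz": -0.392,"hand": 70},
  {"dx": 0.5,"dy": 0.8,"dz": 0.8,"rx": -0.313,"ry": -0.118,"rz": -0.392,"hand": 70},
  {"dx": 0.55,"dy": 0.9,"dz": 1,"rx": -0.313,"ry": -0.118,"rz": -0.392,"hand": 70},
  {"dx": 0.55,"dy": 0.9,"dz": 1,"rx": -0.313,"ry": -0.118,"rz": -0.392,"hand": 70},
  {"dx": 0.55,"dy": 0.9,"dz": 1,"rx": -0.313,"ry": -0.118,"rz": -0.392,"hand": 70},
  {"dx": 0.55,"dy": 0.9,"dz": 1,"rx": -0.313,"ry": -0.118,"rz": -0.392,"hand": 70},
  {"dx": 0.55,"dy": 0.9,"dz": 1,"rx": -0.313,"ry": -0.118,"rz": -0.392,"hand": 70},
  {"dx": 0.55,"dy": 0.9,"dz": 1,"rx": -0.313,"ry": -0.118,"rz": -0.392,"hand": 70},
])

```text
clock: 10.32
position: [0.2609, 0.3148, 0.2139]
ee_rot: [-178.8, 38.7, -114.1]
wrist_force: [-0.7, -0.7, -0.1]
grip_width: 0.816
grip_force: 0.0
```

```bash
python3 - <<'E'
from fit import *
np.set_printoptions(precision=4,suppress=True)
ct=ctrl.capture('top');c=ctrl.capture('wrist');save(c,'w4')
s=ctrl.sense();print(s['clock'],s['position'],s['ee_rot'],s['q'],s['wrist_force'])
for n,k in(('t',ct),('w',c)):
    m=ctrl.mark_of(k,'bottle_red');print(n,[(x['at'],x['p'],atz(k,x['at'],0)) for x in m[:2]])
    px=k['pixels'].astype(int);cap=((px[...,0]>100)&(px[...,1]<60)&(px[...,2]<60)).astype(np.uint8)
    N,_,st,ce=cv2.connectedComponentsWithStats(cap)
    for i in range(1,N):
        if st[i,4]>40: print(' red',st[i],ce[i],atz(k,ce[i],.110))
b=np.array([.387,.189,.060]);R=toolR(85,38)
delta(b+R[:,2]*.019,R);delta(b+R[:,2]*(-.08),R)
E
```

```text
10.4167 [0.2602 0.3151 0.2138] [-178.8413   38.6574 -114.0726] [  21.2538  -44.4694  145.525    32.0502   53.1625 -147.9067] [ 0.0066  0.0928 -0.0067]
t [([195.3, 218.0], 0.76, array([0.386 , 0.1924, 0.    ]))]
 red [ 220  122   52   73 1263] [246.2328 158.2953] [0.5275 0.1222 0.11  ]
 red [184 185  12  10  92] [189.587  189.0543] [0.3882 0.1917 0.11  ]
 red [254 241  16  17  98] [261.5    248.6837] [ 0.3224 -0.0177  0.11  ]
w []
 red [ 0 11 12 30 56] [ 7.0536 24.75  ] [0.3634 0.1964 0.11  ]
d [ 0.5623 -0.6351  0.4096] r [-0.0828 -0.0746 -0.0747] mm 235.0 deg 24.0
d [ 0.6404 -0.7458  0.0375] r [-0.0828 -0.0746 -0.0747] mm 246.0 deg 24.0
```

View pics/w4.png

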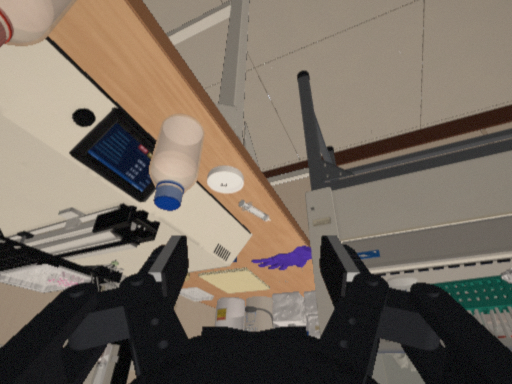

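```bash
cat >> fit.py <<'E'
def shift(v):
    s=ctrl.sense();R0=Ro.from_euler('xyz',s['ee_rot'],degrees=True).as_matrix();print('shift',np.round(R0.T@np.array(v)/.25,3))
def up(psi,tau): return toolR(psi,tau)@np.diag([-1,-1,1.])
E
python3 - <<'E'
from fit import *
s=ctrl.sense();shift(np.array([.38,.04,.26])-s['position'])
E
```

```text
shift [ 0.512 -0.896 -0.628]
```

Call:
apply_moves([
  {"dx": 0.2,"dy": -0.3,"dz": -0.4,"rx": 0,"ry": 0,"rz": 0.05,"hand": 70},
  {"dx": 0.4,"dy": -0.7,"dz": -0.6,"rx": 0,"ry": 0,"rz": 0.15,"hand": 70},
  {"dx": 0.512,"dy": -0.896,"dz": -0.628,"rx": 0,"ry": 0,"rz": 0.25,"hand": 70},
  {"dx": 0.512,"dy": -0.896,"dz": -0.628,"rx": 0,"ry": 0,"rz": 0.35,"hand": 70},
  {"dx": 0.512,"dy": -0.896,"dz": -0.628,"rx": 0,"ry": 0,"rz": 0.45,"hand": 70},
  {"dx": 0.512,"dy": -0.896,"dz": -0.628,"rx": 0,"ry": 0,"rz": 0.55,"hand": 70},
  {"dx": 0.512,"dy": -0.896,"dz": -0.628,"rx": 0,"ry": 0,"rz": 0.65,"hand": 70},
  {"dx": 0.512,"dy": -0.896,"dz": -0.628,"rx": 0,"ry": 0,"rz": 0.75,"hand": 70},
  {"dx": 0.512,"dy": -0.896,"dz": -0.628,"rx": 0,"ry": 0,"rz": 0.75,"hand": 70},
  {"dx": 0.512,"dy": -0.896,"dz": -0.628,"rx": 0,"ry": 0,"rz": 0.75,"hand": 70},
  {"dx": 0.512,"dy": -0.896,"dz": -0.628,"rx": 0,"ry": 0,"rz": 0.75,"hand": 70},
  {"dx": 0.512,"dy": -0.896,"dz": -0.628,"rx": 0,"ry": 0,"rz": 0.75,"hand": 70},
  {"dx": 0.512,"dy": -0.896,"dz": -0.628,"rx": 0,"ry": 0,"rz": 0.75,"hand": 70},
  {"dx": 0.512,"dy": -0.896,"dz": -0.628,"rx": 0,"ry": 0,"rz": 0.75,"hand": 70},
  {"dx": 0.512,"dy": -0.896,"dz": -0.628,"rx": 0,"ry": 0,"rz": 0.75,"hand": 70},
  {"dx": 0.512,"dy": -0.896,"dz": -0.628,"rx": 0,"ry": 0,"rz": 0.75,"hand": 70},
  {"dx": 0.512,"dy": -0.896,"dz": -0.628,"rx": 0,"ry": 0,"rz": 0.75,"hand": 70},
  {"dx": 0.512,"dy": -0.896,"dz": -0.628,"rx": 0,"ry": 0,"rz": 0.75,"hand": 70},
  {"dx": 0.512,"dy": -0.896,"dz": -0.628,"rx": 0,"ry": 0,"rz": 0.75,"hand": 70},
])

```text
clock: 12.1
position: [0.3799, 0.0381, 0.2589]
ee_rot: [150.2, -25.6, 116.7]
wrist_force: [-0.2, 0.3, 1.3]
grip_width: 0.82
grip_force: 0.0
```

```bash
python3 - <<'E'
from fit import *
np.set_printoptions(precision=4,suppress=True)
s=ctrl.sense();print(s['clock'],s['position'],s['ee_rot'],s['q'])
b=np.array([.387,.190,.060]);R=up(85,38)
delta(b+R[:,2]*(-.08),R);print(b+R[:,2]*(-.08))
E
```

```text
12.1 [0.3799 0.0381 0.2589] [150.1707 -25.5892 116.6939] [-36.5125 -27.1377 131.9246  37.9948  84.6577 -63.193 ]
d [ 0.0261 -0.1924  0.6692] r [0.049  0.1021 0.1698] mm 174.0 deg 37.0
[0.3815 0.1272 0.1093]
```

Call:
apply_moves([
  {"dx": 0.026,"dy": -0.192,"dz": 0.1,"rx": 0.049,"ry": 0.102,"rz": 0.17,"hand": 70},
  {"dx": 0.026,"dy": -0.192,"dz": 0.2,"rx": 0.049,"ry": 0.102,"rz": 0.17,"hand": 70},
  {"dx": 0.026,"dy": -0.192,"dz": 0.3,"rx": 0.049,"ry": 0.102,"rz": 0.17,"hand": 70},
  {"dx": 0.026,"dy": -0.192,"dz": 0.4,"rx": 0.049,"ry": 0.102,"rz": 0.17,"hand": 70},
  {"dx": 0.026,"dy": -0.192,"dz": 0.5,"rx": 0.049,"ry": 0.102,"rz": 0.17,"hand": 70},
  {"dx": 0.026,"dy": -0.192,"dz": 0.6,"rx": 0.049,"ry": 0.102,"rz": 0.17,"hand": 70},
  {"dx": 0.026,"dy": -0.192,"dz": 0.669,"rx": 0.049,"ry": 0.102,"rz": 0.17,"hand": 70},
  {"dx": 0.026,"dy": -0.192,"dz": 0.669,"rx": 0.049,"ry": 0.102,"rz": 0.17,"hand": 70},
  {"dx": 0.026,"dy": -0.192,"dz": 0.669,"rx": 0.049,"ry": 0.102,"rz": 0.17,"hand": 70},
])

```text
clock: 12.85
position: [0.3808, 0.1282, 0.1087]
ee_rot: [179.9, -52.0, 85.4]
wrist_force: [-0.7, -0.2, -0.1]
grip_width: 0.823
grip_force: 0.0
```

```bash
python3 - <<'E'
from fit import *
np.set_printoptions(precision=4,suppress=True)
c=ctrl.capture('wrist');save(c,'w5')
s=ctrl.sense();print(s['clock'],s['position'],s['ee_rot'],s['q'],s['grip_width']*85.4)
b=np.array([.387,.190,.060]);R=up(85,38)
px=c['pixels'].astype(int);cap=((px[...,0]>100)&(px[...,1]<60)&(px[...,2]<60)).astype(np.uint8)
N,_,st,ce=cv2.connectedComponentsWithStats(cap)
for i in range(1,N):
    if st[i,4]>40: print(' red',st[i],ce[i],atz(c,ce[i],.112))
print('pred',proj(c,b+[0,0,.052]))
sl=ctrl.silhouettes(c,'bottle_red')
for x in sl[:1]:
    v,u=np.where(x['mask']);print('sil',x['p'],u.min(),u.max(),v.min(),v.max())
delta(b+R[:,2]*.019,R)
E
```

```text
12.9 [0.3814 0.1278 0.1094] [179.7199 -51.975   85.5683] [-27.7742   4.6788 132.4352  48.3665  75.9959 -50.0013] 69.83415753967952
 red [ 230  139   43   33 1068] [250.6957 154.2313] [0.3841 0.1925 0.112 ]
 red [232 177  40  12  52] [252.4808 184.8462] [0.3834 0.1666 0.112 ]
 red [  346   193   166   106 11701] [431.2746 242.8751] [0.4781 0.1196 0.112 ]
pred [255.1786 156.7535]
sil 0.57 215 287 137 258
d [-0.0025 -0.0004  0.396 ] r [-0.0006  0.0003  0.0023] mm 99.0 deg 0.0
```

View pics/w5.png

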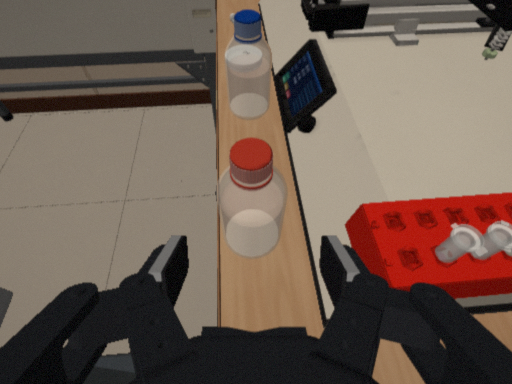

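Call:
apply_moves([
  {"dx": -0.002,"dy": -0.008,"dz": 0.1,"rx": 0,"ry": 0,"rz": 0,"hand": 70},
  {"dx": -0.002,"dy": -0.008,"dz": 0.2,"rx": 0,"ry": 0,"rz": 0,"hand": 70},
  {"dx": -0.002,"dy": -0.008,"dz": 0.3,"rx": 0,"ry": 0,"rz": 0,"hand": 70},
  {"dx": -0.002,"dy": -0.008,"dz": 0.37,"rx": 0,"ry": 0,"rz": 0,"hand": 70},
  {"dx": -0.002,"dy": -0.008,"dz": 0.4,"rx": 0,"ry": 0,"rz": 0,"hand": 70},
  {"dx": -0.002,"dy": -0.008,"dz": 0.4,"rx": 0,"ry": 0,"rz": 0,"hand": 70},
  {"dx": -0.002,"dy": -0.008,"dz": 0.4,"rx": 0,"ry": 0,"rz": 0,"hand": 45},
  {"dx": -0.002,"dy": -0.008,"dz": 0.4,"rx": 0,"ry": 0,"rz": 0,"hand": 45},
  {"dx": -0.002,"dy": -0.008,"dz": 0.4,"rx": 0,"ry": 0,"rz": 0,"hand": 45},
  {"dx": -0.002,"dy": -0.008,"dz": 0.4,"rx": 0,"ry": 0,"rz": 0,"hand": 45},
  {"dx": -0.002,"dy": -0.008,"dz": 0.4,"rx": 0,"ry": 0,"rz": 0,"hand": 45},
  {"dx": -0.002,"dy": -0.008,"dz": 0.4,"rx": 0,"ry": 0,"rz": 0,"hand": 45},
], grip_force=40)

```text
clock: 13.95
position: [0.3841, 0.207, 0.0479]
ee_rot: [179.8, -52.0, 85.7]
wrist_force: [-6.0, 1.3, 0.2]
grip_width: 0.622
grip_force: 42.2
```

```bash
python3 - <<'E'
from fit import *
np.set_printoptions(precision=4,suppress=True)
s=ctrl.sense();print(s['clock'],s['position'],s['ee_rot'],s['q'],s['grip_width']*85.4,s['wrist_force'],s['grip_force'])
shift([0,0,.08]);shift([0,-.2,.1])
E
```

```text
13.95 [0.3841 0.207  0.0479] [179.8043 -52.0421  85.6692] [-16.0776  13.5978 133.3467  58.8378  64.5457 -53.8559] 53.14355121284167 [-6.0045  1.2723  0.1721] 42.21357476315461
shift [ 0.252  0.001 -0.197]
shift [-0.175  0.063 -0.875]
```

Call:
apply_moves([
  {"dx": 0.03,"dy": 0,"dz": -0.025,"rx": 0,"ry": 0,"rz": 0,"hand": 45},
  {"dx": 0.08,"dy": 0,"dz": -0.065,"rx": 0,"ry": 0,"rz": 0,"hand": 45},
  {"dx": 0.14,"dy": 0,"dz": -0.11,"rx": 0,"ry": 0,"rz": 0,"hand": 45},
  {"dx": 0.2,"dy": 0,"dz": -0.157,"rx": 0,"ry": 0,"rz": 0,"hand": 45},
  {"dx": 0.24,"dy": 0,"dz": -0.19,"rx": 0,"ry": 0,"rz": 0,"hand": 45},
  {"dx": 0.25,"dy": 0,"dz": -0.197,"rx": 0,"ry": 0,"rz": 0,"hand": 45},
  {"dx": 0.25,"dy": 0,"dz": -0.197,"rx": 0,"ry": 0,"rz": 0,"hand": 45},
])

```text
clock: 14.53
position: [0.3872, 0.2056, 0.1282]
ee_rot: [179.2, -51.9, 86.0]
wrist_force: [-0.2, -0.1, -3.1]
grip_width: 0.623
grip_force: 42.3
```

```bash
cat >> fit.py <<'E'
P2=np.array([.5784,-.1417,-.0737])
# tool pose holding bottle with grasp point at (x,y), bottle bottom height zb
def hold(x,y,zb,psi): 
    R=up(psi,38);return np.array([x,y,zb+.060])+R[:,2]*.019,R
E
python3 - <<'E'
from fit import *
np.set_printoptions(precision=4,suppress=True)
s=ctrl.sense();print(s['clock'],s['position'],s['q'],s['grip_width']*85.4,s['wrist_force'],s['grip_force'])
delta(*hold(.41,-.03,.07,75));print(W(P2,(-.026,-.093,0)))
E
```

```text
14.5333 [0.3872 0.2056 0.1282] [-16.1337   0.429  133.7395  54.6332  71.1923 -42.6091] 53.19078063693254 [-0.1511 -0.0625 -3.1027] 42.32938093773555
d [-0.5714  0.1784 -0.6609] r [-0.0433  0.0005  0.0376] mm 223.0 deg 10.0
[ 0.5456 -0.2325  0.    ]
```

Call:
apply_moves([
  {"dx": -0.03,"dy": 0.01,"dz": -0.035,"rx": -0.003,"ry": 0,"rz": 0.003,"hand": 45},
  {"dx": -0.09,"dy": 0.028,"dz": -0.104,"rx": -0.007,"ry": 0,"rz": 0.006,"hand": 45},
  {"dx": -0.17,"dy": 0.053,"dz": -0.197,"rx": -0.013,"ry": 0,"rz": 0.011,"hand": 45},
  {"dx": -0.25,"dy": 0.078,"dz": -0.289,"rx": -0.019,"ry": 0,"rz": 0.016,"hand": 45},
  {"dx": -0.33,"dy": 0.103,"dz": -0.382,"rx": -0.025,"ry": 0,"rz": 0.022,"hand": 45},
  {"dx": -0.41,"dy": 0.128,"dz": -0.474,"rx": -0.031,"ry": 0,"rz": 0.027,"hand": 45},
  {"dx": -0.49,"dy": 0.153,"dz": -0.567,"rx": -0.037,"ry": 0,"rz": 0.032,"hand": 45},
  {"dx": -0.54,"dy": 0.169,"dz": -0.625,"rx": -0.041,"ry": 0,"rz": 0.036,"hand": 45},
  {"dx": -0.57,"dy": 0.178,"dz": -0.66,"rx": -0.043,"ry": 0,"rz": 0.038,"hand": 45},
])

```text
clock: 15.28
position: [0.4127, -0.0168, 0.1153]
ee_rot: [-179.3, -51.9, 74.3]
wrist_force: [0.5, -0.2, -2.4]
grip_width: 0.622
grip_force: 42.4
```

```bash
python3 - <<'E'
from fit import *
np.set_printoptions(precision=4,suppress=True)
s=ctrl.sense();print(s['clock'],s['position'],s['q'],s['wrist_force'])
delta(*hold(.41,-.225,.07,35));delta(*hold(.41,-.225,.07,60))
E
```

```text
15.2833 [ 0.4127 -0.0168  0.1153] [-44.6086   9.5619 125.6749  43.7764  80.5963 -51.1737] [ 0.4799 -0.2314 -2.3848]
d [-0.4588  0.2455 -0.6066] r [-0.1757  0.0016  0.1347] mm 200.0 deg 40.0
d [-0.4516  0.2225 -0.5972] r [-0.0664  0.0011  0.049 ] mm 195.0 deg 15.0
```

Call:
apply_moves([
  {"dx": -0.03,"dy": 0.015,"dz": -0.04,"rx": -0.01,"ry": 0,"rz": 0.007,"hand": 45},
  {"dx": -0.07,"dy": 0.037,"dz": -0.093,"rx": -0.027,"ry": 0,"rz": 0.02,"hand": 45},
  {"dx": -0.115,"dy": 0.061,"dz": -0.152,"rx": -0.044,"ry": 0,"rz": 0.034,"hand": 45},
  {"dx": -0.16,"dy": 0.086,"dz": -0.212,"rx": -0.061,"ry": 0,"rz": 0.047,"hand": 45},
  {"dx": -0.205,"dy": 0.11,"dz": -0.271,"rx": -0.079,"ry": 0.001,"rz": 0.06,"hand": 45},
  {"dx": -0.25,"dy": 0.134,"dz": -0.331,"rx": -0.096,"ry": 0.001,"rz": 0.073,"hand": 45},
  {"dx": -0.295,"dy": 0.158,"dz": -0.39,"rx": -0.113,"ry": 0.001,"rz": 0.087,"hand": 45},
  {"dx": -0.34,"dy": 0.182,"dz": -0.45,"rx": -0.13,"ry": 0.001,"rz": 0.1,"hand": 45},
  {"dx": -0.385,"dy": 0.206,"dz": -0.509,"rx": -0.147,"ry": 0.001,"rz": 0.113,"hand": 45},
  {"dx": -0.42,"dy": 0.225,"dz": -0.555,"rx": -0.161,"ry": 0.001,"rz": 0.123,"hand": 45},
  {"dx": -0.445,"dy": 0.238,"dz": -0.588,"rx": -0.17,"ry": 0.002,"rz": 0.131,"hand": 45},
  {"dx": -0.459,"dy": 0.245,"dz": -0.607,"rx": -0.176,"ry": 0.002,"rz": 0.135,"hand": 45},
])

```text
clock: 16.28
position: [0.4221, -0.2139, 0.1184]
ee_rot: [-179.7, -52.1, 34.8]
wrist_force: [-0.2, -0.2, -2.8]
grip_width: 0.619
grip_force: 42.4
```

```bash
python3 - <<'E'
from fit import *
np.set_printoptions(precision=4,suppress=True)
s=ctrl.sense();print(s['clock'],s['position'],s['ee_rot'],s['q'],s['wrist_force'])
for a in ((.46,-.232,.066,20),(.50,-.2325,.064,9),(.5456,-.2325,.062,0)): delta(*hold(*a))
E
```

```text
16.2833 [ 0.4221 -0.2139  0.1184] [-179.7364  -52.1167   34.8189] [-66.9963   7.9977 127.226   54.4979  71.404  -43.2015] [-0.2362 -0.1941 -2.7511]
d [0.0738 0.1617 0.1205] r [-0.0664 -0.0005  0.0506] mm 54.0 deg 15.0
d [0.145  0.266  0.2246] r [-0.1146 -0.0004  0.0882] mm 94.0 deg 26.0
d [0.2277 0.3788 0.3434] r [-0.154  -0.0004  0.119 ] mm 140.0 deg 35.0
```

Call:
apply_moves([
  {"dx": 0.018,"dy": 0.04,"dz": 0.03,"rx": -0.017,"ry": 0,"rz": 0.013,"hand": 45},
  {"dx": 0.037,"dy": 0.081,"dz": 0.06,"rx": -0.033,"ry": 0,"rz": 0.025,"hand": 45},
  {"dx": 0.056,"dy": 0.121,"dz": 0.09,"rx": -0.05,"ry": 0,"rz": 0.038,"hand": 45},
  {"dx": 0.074,"dy": 0.162,"dz": 0.12,"rx": -0.066,"ry": 0,"rz": 0.051,"hand": 45},
  {"dx": 0.097,"dy": 0.196,"dz": 0.155,"rx": -0.082,"ry": 0,"rz": 0.063,"hand": 45},
  {"dx": 0.12,"dy": 0.23,"dz": 0.19,"rx": -0.098,"ry": 0,"rz": 0.075,"hand": 45},
  {"dx": 0.145,"dy": 0.266,"dz": 0.225,"rx": -0.115,"ry": 0,"rz": 0.088,"hand": 45},
  {"dx": 0.165,"dy": 0.294,"dz": 0.254,"rx": -0.125,"ry": 0,"rz": 0.096,"hand": 45},
  {"dx": 0.186,"dy": 0.322,"dz": 0.284,"rx": -0.135,"ry": 0,"rz": 0.104,"hand": 45},
  {"dx": 0.207,"dy": 0.35,"dz": 0.314,"rx": -0.145,"ry": 0,"rz": 0.112,"hand": 45},
  {"dx": 0.22,"dy": 0.37,"dz": 0.333,"rx": -0.151,"ry": 0,"rz": 0.117,"hand": 45},
  {"dx": 0.228,"dy": 0.379,"dz": 0.343,"rx": -0.154,"ry": 0,"rz": 0.119,"hand": 45},
  {"dx": 0.228,"dy": 0.379,"dz": 0.343,"rx": -0.154,"ry": 0,"rz": 0.119,"hand": 45},
])

```text
clock: 17.37
position: [0.561, -0.2279, 0.1099]
ee_rot: [-179.7, -52.1, 0.2]
wrist_force: [2.8, 7.5, -2.4]
grip_width: 0.625
grip_force: 43.2
```

```bash
python3 - <<'E'
from fit import *
np.set_printoptions(precision=4,suppress=True)
ctrl.capture('wrist');ct=ctrl.capture('top');c=ctrl.capture('wrist')
s=ctrl.sense();print(s['clock'],s['position'],s['ee_rot'],s['q'],s['wrist_force'])
cv2.imwrite('pics/g.png',np.hstack([cv2.resize(c['pixels'],(400,300)),cv2.resize(ct['pixels'][100:292,256:],(400,300))])[:,:,::-1])
delta(*hold(.5456,-.2325,.0325,0))
for n,k in(('t',ct),('w',c)):
    px=k['pixels'].astype(int);cap=((px[...,0]>100)&(px[...,1]<60)&(px[...,2]<60)).astype(np.uint8)
    N,_,st,ce=cv2.connectedComponentsWithStats(cap)
    for i in range(1,N):
        if st[i,4]>60: print(n,st[i],ce[i],atz(k,ce[i],.110+.063))
E
```

```text
17.5167 [ 0.5607 -0.2278  0.11  ] [-179.6313  -52.0986    0.2559] [-45.9803   6.5721 130.2776  87.474   35.0899 -29.7292] [ 2.2487  6.9726 -3.1754]
d [-0.0924  0.0193  0.0713] r [-0.0032 -0.0005  0.0009] mm 30.0 deg 1.0
t [361 166  11  14  80] [366.575 173.25 ] [ 0.5465 -0.1509  0.173 ]
t [ 18 204  25  43  80] [ 29.8125 225.425 ] [0.1441 0.3744 0.173 ]
t [390 207  59  35 168] [408.6548 217.2619] [ 0.4731 -0.2535  0.173 ]
t [379 222  21  13  88] [388.0682 227.3409] [ 0.4333 -0.2241  0.173 ]
t [255 241  16  16 101] [261.802  248.1584] [ 0.2905 -0.0333  0.173 ]
t [301 241  89  41 173] [338.7746 265.6705] [ 0.3178 -0.1674  0.173 ]
t [381 242  55  35 355] [409.3014 259.4986] [ 0.3834 -0.2739  0.173 ]
t [103 270  30  44 971] [117.9547 291.1349] [0.1136 0.1435 0.173 ]
t [ 42 287 121  97 833] [ 96.0408 334.3673] [0.0434 0.128  0.173 ]
w [ 209  170   89   76 5166] [253.012  206.6307] [ 0.5462 -0.2282  0.173 ]
w [213 231  81  39 262] [255.2634 258.6985] [ 0.5272 -0.2292  0.173 ]
```

View pics/g.png

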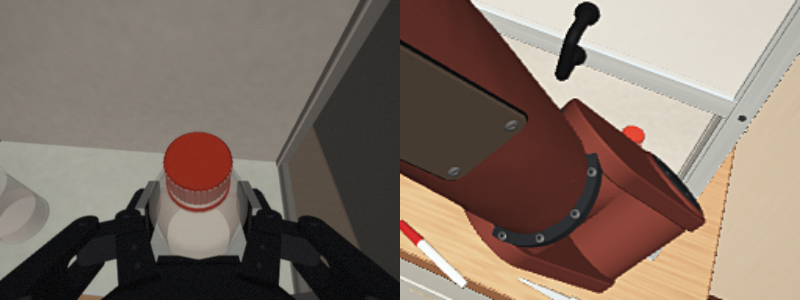

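```bash
python3 - <<'E'
from fit import *
b=W(P2,(-.026,-.085,0));print(b)
delta(*hold(b[0],b[1],.062,-8));delta(*hold(b[0],b[1],.034,-8))
E
```

```text
[ 0.54621175 -0.22455479  0.        ]
d [ 0.0019 -0.0046  0.0005] r [-0.0382 -0.0005  0.0282] mm 1.0 deg 9.0
d [-0.0865 -0.0042  0.0693] r [-0.0382 -0.0005  0.0282] mm 28.0 deg 9.0
```

Call:
apply_moves([
  {"dx": 0,"dy": -0.02,"dz": 0,"rx": -0.013,"ry": 0,"rz": 0.009,"hand": 45},
  {"dx": 0,"dy": -0.024,"dz": 0,"rx": -0.026,"ry": 0,"rz": 0.019,"hand": 45},
  {"dx": 0,"dy": -0.024,"dz": 0,"rx": -0.038,"ry": 0,"rz": 0.028,"hand": 45},
  {"dx": 0,"dy": -0.024,"dz": 0,"rx": -0.038,"ry": 0,"rz": 0.028,"hand": 45},
  {"dx": 0,"dy": -0.024,"dz": 0,"rx": -0.038,"ry": 0,"rz": 0.028,"hand": 45},
  {"dx": 0,"dy": -0.024,"dz": 0,"rx": -0.038,"ry": 0,"rz": 0.028,"hand": 45},
])

```text
clock: 18.02
position: [0.5609, -0.2259, 0.111]
ee_rot: [179.6, -52.1, -8.0]
wrist_force: [0.3, -0.2, -2.2]
grip_width: 0.62
grip_force: 44.1
```

```bash
python3 - <<'E'
from fit import *
np.set_printoptions(precision=4,suppress=True)
b=W(P2,(-.026,-.085,0))
s=ctrl.sense();print(s['clock'],s['position'],s['ee_rot'],s['q'],s['wrist_force'],s['ft_torque'],s['joint_efforts'])
delta(*hold(b[0],b[1],.062,-8));delta(*hold(b[0],b[1],.034,-8))
c=ctrl.capture('wrist')
m=ctrl.mark_of(c,'spill_tray');print([(x['p'],x['at'],atz(c,x['at'],.03)) for x in m[:1]])
k=ctrl.silhouettes(c,'spill_tray')
if k: v,u=np.where(k[0]['mask']);print(u.min(),u.max(),v.min(),v.max(),len(u))
print('bottle centre',T(P2)[:2,:2].T@((s['position']-Ro.from_euler('xyz',s['ee_rot'],degrees=True).as_matrix()[:,2]*.019)[:2]-P2[:2]))
E
```

```text
18.0167 [ 0.5609 -0.2259  0.111 ] [179.6043 -52.1124  -8.0021] [-41.2528   4.1654 132.8253  98.8524  25.6003 -31.6598] [ 0.3089 -0.1994 -2.209 ] [ 0.1147  0.6754 -0.0412] [  0.2646 -26.7254 -23.1816   1.3085   1.8772   0.0001]
d [-0.0016  0.0028  0.0025] r [ 0.0022 -0.0006 -0.    ] mm 1.0 deg 0.0
d [-0.09    0.0023  0.0713] r [ 0.0022 -0.0006 -0.    ] mm 29.0 deg 0.0
[]
193 360 239 350 800
bottle centre [-0.0262 -0.0842]
```

Call:
apply_moves([
  {"dx": -0.015,"dy": 0.002,"dz": 0.012,"rx": 0,"ry": 0,"rz": 0,"hand": 45},
  {"dx": -0.035,"dy": 0.002,"dz": 0.028,"rx": 0,"ry": 0,"rz": 0,"hand": 45},
  {"dx": -0.055,"dy": 0.002,"dz": 0.043,"rx": 0,"ry": 0,"rz": 0,"hand": 45},
  {"dx": -0.07,"dy": 0.002,"dz": 0.055,"rx": 0,"ry": 0,"rz": 0,"hand": 45},
  {"dx": -0.08,"dy": 0.002,"dz": 0.063,"rx": 0,"ry": 0,"rz": 0,"hand": 45},
  {"dx": -0.086,"dy": 0.002,"dz": 0.068,"rx": 0,"ry": 0,"rz": 0,"hand": 45},
  {"dx": -0.09,"dy": 0.002,"dz": 0.071,"rx": 0,"ry": 0,"rz": 0,"hand": 45},
  {"dx": -0.09,"dy": 0.002,"dz": 0.071,"rx": 0,"ry": 0,"rz": 0,"hand": 45},
])

```text
clock: 18.83
position: [0.5608, -0.2264, 0.082]
ee_rot: [179.6, -52.1, -8.1]
wrist_force: [-0.5, -0.6, -2.9]
grip_width: 0.622
grip_force: 44.1
```

```bash
python3 - <<'E'
from fit import *
np.set_printoptions(precision=4,suppress=True)
s=ctrl.sense();print(s['clock'],s['position'],s['wrist_force'],s['ft_torque']);shift([0,0,-.002])
E
```

```text
18.8333 [ 0.5608 -0.2264  0.082 ] [-0.4534 -0.5878 -2.8772] [ 0.079   0.7222 -0.0235]
shift [-0.006 -0.     0.005]
```

Call:
apply_moves([
  {"dx": -0.003,"dy": 0,"dz": 0.002,"rx": 0,"ry": 0,"rz": 0,"hand": 45},
  {"dx": -0.006,"dy": 0,"dz": 0.005,"rx": 0,"ry": 0,"rz": 0,"hand": 45},
  {"dx": -0.006,"dy": 0,"dz": 0.005,"rx": 0,"ry": 0,"rz": 0,"hand": 45},
])

```text
clock: 19.08
position: [0.5612, -0.2264, 0.0806]
ee_rot: [179.6, -52.1, -8.1]
wrist_force: [-0.3, 0.7, -2.1]
grip_width: 0.627
grip_force: 44.2
```

```bash
python3 - <<'E'
from fit import *
s=ctrl.sense();print(s['clock'],s['position'],s['wrist_force'],s['ft_torque'])
E
```

```text
19.0833 [ 0.56123362 -0.22640833  0.08059687] [-0.33091953  0.7139801  -2.08249403] [ 0.10904777  0.61042568 -0.00813868]
```

Just at contact; half a millimetre more, then open.

Call:
apply_moves([
  {"dx": -0.002,"dy": 0,"dz": 0.0015,"rx": 0,"ry": 0,"rz": 0,"hand": 45},
  {"dx": -0.003,"dy": 0,"dz": 0.0025,"rx": 0,"ry": 0,"rz": 0,"hand": 45},
  {"dx": -0.003,"dy": 0,"dz": 0.0025,"rx": 0,"ry": 0,"rz": 0,"hand": 58},
  {"dx": -0.003,"dy": 0,"dz": 0.0025,"rx": 0,"ry": 0,"rz": 0,"hand": 62},
  {"dx": -0.003,"dy": 0,"dz": 0.0025,"rx": 0,"ry": 0,"rz": 0,"hand": 68},
  {"dx": -0.003,"dy": 0,"dz": 0.0025,"rx": 0,"ry": 0,"rz": 0,"hand": 68},
  {"dx": -0.003,"dy": 0,"dz": 0.0025,"rx": 0,"ry": 0,"rz": 0,"hand": 68},
])

```text
clock: 19.67
position: [0.561, -0.2261, 0.0793]
ee_rot: [179.6, -52.1, -8.1]
wrist_force: [0.0, 0.1, -0.1]
grip_width: 0.795
grip_force: 0.0
```

```bash
python3 - <<'E'
from fit import *
np.set_printoptions(precision=4,suppress=True)
s=ctrl.sense();print(s['clock'],s['position'],s['wrist_force'],s['grip_width']*85.4)
c=ctrl.capture('wrist')
px=c['pixels'].astype(int);cap=((px[...,0]>100)&(px[...,1]<60)&(px[...,2]<60)).astype(np.uint8)
N,_,st,ce=cv2.connectedComponentsWithStats(cap)
i=1+st[1:,4].argmax();w=atz(c,ce[i],.143);print(ce[i],w,T(P2)[:2,:2].T@(w[:2]-P2[:2]))
E
```

```text
19.6667 [ 0.561  -0.2261  0.0793] [ 0.038   0.0517 -0.1312] 67.8734019785856
[255.9501 204.4631] [ 0.547  -0.2249  0.143 ] [-0.0251 -0.0853]
```

```bash
python3 - <<'E'
from fit import *
for a in ((.53,-.2235,.0325,-7),(.515,-.223,.034,-5),(.495,-.223,.038,0),(.46,-.225,.055,18),(.42,-.225,.085,33)): delta(*hold(*a))
E
```

```text
d [-0.0346  0.0062 -0.0546] r [ 0.0066 -0.0005 -0.0036] mm 16.0 deg 1.0
d [-0.0666  0.0109 -0.1054] r [ 0.0154 -0.0005 -0.0104] mm 31.0 deg 3.0
d [-0.1029  0.0173 -0.1781] r [ 0.0373 -0.0005 -0.0275] mm 52.0 deg 8.0
d [-0.1371  0.0279 -0.3327] r [ 0.1161 -0.0003 -0.089 ] mm 90.0 deg 26.0
d [-0.1451  0.0386 -0.5381] r [ 1.818e-01 -1.000e-04 -1.403e-01] mm 140.0 deg 41.0
```

Call:
apply_moves([
  {"dx": -0.017,"dy": 0.003,"dz": -0.027,"rx": 0.003,"ry": 0,"rz": -0.002,"hand": 70},
  {"dx": -0.035,"dy": 0.006,"dz": -0.055,"rx": 0.007,"ry": 0,"rz": -0.004,"hand": 70},
  {"dx": -0.067,"dy": 0.011,"dz": -0.105,"rx": 0.015,"ry": 0,"rz": -0.01,"hand": 70},
  {"dx": -0.085,"dy": 0.014,"dz": -0.142,"rx": 0.026,"ry": 0,"rz": -0.019,"hand": 70},
  {"dx": -0.103,"dy": 0.017,"dz": -0.178,"rx": 0.037,"ry": 0,"rz": -0.027,"hand": 70},
  {"dx": -0.114,"dy": 0.02,"dz": -0.23,"rx": 0.063,"ry": 0,"rz": -0.048,"hand": 70},
  {"dx": -0.126,"dy": 0.024,"dz": -0.28,"rx": 0.09,"ry": 0,"rz": -0.068,"hand": 70},
  {"dx": -0.137,"dy": 0.028,"dz": -0.333,"rx": 0.116,"ry": 0,"rz": -0.089,"hand": 70},
  {"dx": -0.14,"dy": 0.031,"dz": -0.4,"rx": 0.138,"ry": 0,"rz": -0.106,"hand": 70},
  {"dx": -0.143,"dy": 0.035,"dz": -0.47,"rx": 0.16,"ry": 0,"rz": -0.123,"hand": 70},
  {"dx": -0.145,"dy": 0.039,"dz": -0.538,"rx": 0.182,"ry": 0,"rz": -0.14,"hand": 70},
  {"dx": -0.145,"dy": 0.039,"dz": -0.538,"rx": 0.182,"ry": 0,"rz": -0.14,"hand": 70},
])

```text
clock: 20.72
position: [0.4329, -0.2207, 0.1352]
ee_rot: [179.6, -52.0, 33.2]
wrist_force: [0.1, -0.7, -0.2]
grip_width: 0.82
grip_force: 0.0
```

```bash
python3 - <<'E'
from fit import *
np.set_printoptions(precision=4,suppress=True)
s=ctrl.sense();print(s['clock'],s['position'],s['ee_rot'],s['q'],s['wrist_force'])
c=ctrl.capture('top');save(c,'t6')
for l in('bottle_red','spill_tray','beaker'):
    m=ctrl.mark_of(c,l)
    for x in m[:1]:
        w=atz(c,x['at'],.0325);print(l,x['p'],w,T(P2)[:2,:2].T@(w[:2]-P2[:2]))
h=W(P2,(-.123,0,.345));print(h)
for ps in(-4,10): 
    R=toolR(ps,65);delta(h+R[:,2]*(.019-.08),R)
    R=up(ps,55);delta(h+R[:,2]*(.019-.08),R)
E
```

```text
20.7167 [ 0.4329 -0.2207  0.1352] [179.627  -51.9878  33.2141] [-66.2002   5.84   126.9343  55.4867  70.8329 -40.1463] [ 0.0921 -0.6915 -0.161 ]
[ 0.4557 -0.1326  0.345 ]
d [ 0.9525 -0.2936 -0.5193] r [ 0.1921 -0.172  -0.8006] mm 281.0 deg 151.0
d [ 0.9176 -0.3157 -0.5294] r [-0.1424 -0.0911  0.1487] mm 276.0 deg 41.0
d [ 0.9448 -0.2718 -0.5292] r [ 0.2087 -0.1138 -0.8692] mm 279.0 deg 162.0
d [ 0.9072 -0.2861 -0.5429] r [-0.0886 -0.0932  0.0921] mm 274.0 deg 28.0
```

```bash
python3 - <<'E'
from fit import *
t=W(P2,(-.120,0,.415));R=up(10,65)
s=ctrl.sense();shift(np.array([.39,-.22,.38])-s['position']);shift(np.array([.42,-.18,.42])-s['position']);print(t);delta(t,R)
E
```

```text
shift [ 0.687 -0.081 -0.729]
shift [ 0.929 -0.151 -0.679]
[ 0.45872575 -0.132864    0.415     ]
d [ 1.0556 -0.2246 -0.4831] r [-0.0807 -0.148   0.1001] mm 296.0 deg 35.0
```

Call:
apply_moves([
  {"dx": 0.1,"dy": 0,"dz": -0.15,"rx": 0,"ry": 0,"rz": 0,"hand": 0},
  {"dx": 0.23,"dy": 0,"dz": -0.25,"rx": 0,"ry": 0,"rz": 0,"hand": 0},
  {"dx": 0.35,"dy": -0.04,"dz": -0.37,"rx": 0,"ry": 0,"rz": 0,"hand": 0},
  {"dx": 0.47,"dy": -0.06,"dz": -0.5,"rx": 0,"ry": 0,"rz": 0,"hand": 0},
  {"dx": 0.58,"dy": -0.08,"dz": -0.62,"rx": 0,"ry": 0,"rz": 0,"hand": 0},
  {"dx": 0.69,"dy": -0.08,"dz": -0.73,"rx": 0,"ry": 0,"rz": 0,"hand": 0},
  {"dx": 0.8,"dy": -0.11,"dz": -0.72,"rx": -0.02,"ry": -0.035,"rz": 0.025,"hand": 0},
  {"dx": 0.93,"dy": -0.15,"dz": -0.68,"rx": -0.04,"ry": -0.07,"rz": 0.05,"hand": 0},
  {"dx": 0.93,"dy": -0.15,"dz": -0.68,"rx": -0.06,"ry": -0.11,"rz": 0.075,"hand": 0},
  {"dx": 0.93,"dy": -0.15,"dz": -0.68,"rx": -0.08,"ry": -0.148,"rz": 0.1,"hand": 0},
  {"dx": 0.93,"dy": -0.15,"dz": -0.68,"rx": -0.08,"ry": -0.148,"rz": 0.1,"hand": 0},
  {"dx": 0.93,"dy": -0.15,"dz": -0.68,"rx": -0.08,"ry": -0.148,"rz": 0.1,"hand": 0},
])

```text
clock: 21.92
position: [0.4215, -0.1779, 0.4231]
ee_rot: [179.8, -25.1, 10.4]
wrist_force: [0.2, 1.2, 0.5]
grip_width: -0.004
grip_force: 0.0
```

```bash
python3 - <<'E'
from fit import *
np.set_printoptions(precision=4,suppress=True)
c=ctrl.capture('top');w=ctrl.capture('wrist')
s=ctrl.sense();print(s['clock'],s['position'],s['ee_rot'],s['q'],s['wrist_force'],s['grip_width'])
for l in('bottle_red','spill_tray','beaker'):
    for x in ctrl.mark_of(c,l)[:1]:
        a=atz(c,x['at'],.0325);print(l,x['p'],a,T(P2)[:2,:2].T@(a[:2]-P2[:2]))
delta(W(P2,(-.120,0,.40)),up(10,65))
im=np.hstack([cv2.resize(w['pixels'],(400,300)),cv2.resize(c['pixels'][90:282,256:],(400,300))])[:,:,::-1]
cv2.imwrite('pics/h.png',im)
E
```

```text
22.0167 [ 0.4208 -0.1782  0.4209] [-179.9746  -25.0679   10.4351] [-45.7799 -27.7272 111.4418  20.8319  82.2613  33.5102] [-0.1449  0.1727  0.0399] 0.0022417026004496747
bottle_red 0.73 [ 0.5442 -0.2271  0.0325] [-0.0278 -0.0877]
spill_tray 0.77 [ 0.5436 -0.234   0.0325] [-0.0279 -0.0946]
beaker 0.83 [ 0.5648 -0.055   0.0325] [-0.0199  0.0854]
d [ 0.1371 -0.1584  0.1499] r [-0.0012  0.0002  0.0006] mm 64.0 deg 0.0
```

View pics/h.png

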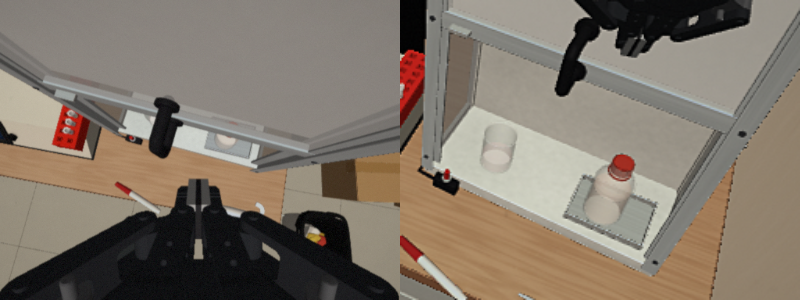

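Call:
apply_moves([
  {"dx": 0.07,"dy": -0.08,"dz": -0.01,"rx": 0,"ry": 0,"rz": 0,"hand": 0},
  {"dx": 0.15,"dy": -0.158,"dz": 0.04,"rx": 0,"ry": 0,"rz": 0,"hand": 0},
  {"dx": 0.162,"dy": -0.158,"dz": 0.095,"rx": 0,"ry": 0,"rz": 0,"hand": 0},
  {"dx": 0.137,"dy": -0.158,"dz": 0.15,"rx": 0,"ry": 0,"rz": 0,"hand": 0},
  {"dx": 0.137,"dy": -0.158,"dz": 0.15,"rx": 0,"ry": 0,"rz": 0,"hand": 0},
])

```text
clock: 22.58
position: [0.4576, -0.133, 0.3966]
ee_rot: [-179.6, -24.7, 10.0]
wrist_force: [-0.4, 0.3, -0.4]
grip_width: 0.001
grip_force: 0.0
```

```bash
python3 - <<'E'
from fit import *
np.set_printoptions(precision=4,suppress=True)
w=ctrl.capture('wrist');save(w,'w8')
s=ctrl.sense();print(s['clock'],s['position'],s['ee_rot'],s['wrist_force'])
print('elbow',proj(w,W(P2,(-.123,0,.345+.0255))),'disc',proj(w,W(P2,(-.081,0,.345+.0255))),'tcp',proj(w,s['position']))
px=w['pixels'].sum(2)
for r in(90,110,130,150,170): print(r,np.where(px[r,150:360]<90)[0][[0,-1]]+150 if (px[r,150:360]<90).any() else None)
shift([0,0,-.1]);delta(W(P2,(-.118,0,.37)),up(10,65))
E
```

```text
22.6333 [ 0.4579 -0.1335  0.3982] [-179.6998  -24.7777    9.9643] [-0.566  -0.1925 -0.533 ]
elbow [252.2889 244.7759] disc [267.9869 182.9408] tcp [253.8948 243.6303]
90 None
110 None
130 None
150 None
170 None
shift [-0.168  0.002  0.363]
d [-0.037   0.0008  0.1074] r [-0.0016  0.0012 -0.0002] mm 28.0 deg 0.0
```

Call:
apply_moves([
  {"dx": -0.01,"dy": 0,"dz": 0.022,"rx": 0,"ry": 0,"rz": 0,"hand": 0},
  {"dx": -0.02,"dy": 0,"dz": 0.044,"rx": 0,"ry": 0,"rz": 0,"hand": 0},
  {"dx": -0.03,"dy": 0,"dz": 0.066,"rx": 0,"ry": 0,"rz": 0,"hand": 0},
  {"dx": -0.042,"dy": 0,"dz": 0.091,"rx": 0,"ry": 0,"rz": 0,"hand": 0},
  {"dx": -0.05,"dy": 0,"dz": 0.109,"rx": 0,"ry": 0,"rz": 0,"hand": 0},
  {"dx": -0.059,"dy": 0,"dz": 0.127,"rx": 0,"ry": 0,"rz": 0,"hand": 0},
])

```text
clock: 23.13
position: [0.4591, -0.1343, 0.3671]
ee_rot: [179.9, -25.0, 10.2]
wrist_force: [-3.0, -0.5, 3.5]
grip_width: 0.002
grip_force: 2.2
```

```bash
python3 - <<'E'
from fit import *
np.set_printoptions(precision=4,suppress=True)
s=ctrl.sense();print(s['clock'],s['position'],s['wrist_force'],s['q']);shift([0,0,-.1])
c=ctrl.capture('top')
im=cv2.resize(c['pixels'][60:252,256:],(800,600),interpolation=2)[:,:,::-1].copy()
for q,col in((.235,(255,0,0)),(.255,(0,255,255)),(.275,(0,255,0))):
    cv2.line(im,*[tuple(int(v) for v in (proj(c,W(P2,(-.0805,y,.031+q)))-[256,60])*3.125) for y in(-.171,.171)],col,1)
cv2.imwrite('pics/i.png',im)
E
```

```text
23.1333 [ 0.4591 -0.1343  0.3671] [-3.026  -0.484   3.4764] [-36.2136 -25.735  115.6819  18.6146  72.9868  40.8574]
shift [-0.169 -0.001  0.362]
```

View pics/i.png

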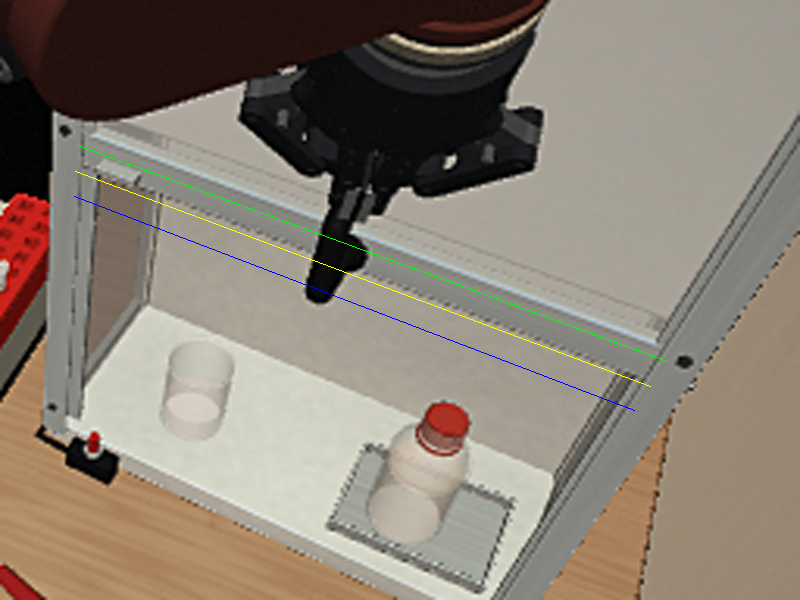

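Call:
apply_moves([
  {"dx": -0.012,"dy": 0,"dz": 0.025,"rx": 0,"ry": 0,"rz": 0,"hand": 0},
  {"dx": -0.024,"dy": 0,"dz": 0.051,"rx": 0,"ry": 0,"rz": 0,"hand": 0},
  {"dx": -0.035,"dy": 0,"dz": 0.076,"rx": 0,"ry": 0,"rz": 0,"hand": 0},
  {"dx": -0.047,"dy": 0,"dz": 0.101,"rx": 0,"ry": 0,"rz": 0,"hand": 0},
  {"dx": -0.059,"dy": 0,"dz": 0.127,"rx": 0,"ry": 0,"rz": 0,"hand": 0},
  {"dx": -0.071,"dy": 0,"dz": 0.152,"rx": 0,"ry": 0,"rz": 0,"hand": 0},
  {"dx": -0.083,"dy": 0,"dz": 0.177,"rx": 0,"ry": 0,"rz": 0,"hand": 0},
  {"dx": -0.094,"dy": 0,"dz": 0.203,"rx": 0,"ry": 0,"rz": 0,"hand": 0},
  {"dx": -0.106,"dy": 0,"dz": 0.228,"rx": 0,"ry": 0,"rz": 0,"hand": 0},
  {"dx": -0.118,"dy": 0,"dz": 0.253,"rx": 0,"ry": 0,"rz": 0,"hand": 0},
  {"dx": -0.13,"dy": 0,"dz": 0.279,"rx": 0,"ry": 0,"rz": 0,"hand": 0},
  {"dx": -0.142,"dy": 0,"dz": 0.304,"rx": 0,"ry": 0,"rz": 0,"hand": 0},
  {"dx": -0.153,"dy": 0,"dz": 0.329,"rx": 0,"ry": 0,"rz": 0,"hand": 0},
  {"dx": -0.165,"dy": 0,"dz": 0.354,"rx": 0,"ry": 0,"rz": 0,"hand": 0},
  {"dx": -0.177,"dy": 0,"dz": 0.38,"rx": 0,"ry": 0,"rz": 0,"hand": 0},
  {"dx": -0.189,"dy": 0,"dz": 0.405,"rx": 0,"ry": 0,"rz": 0,"hand": 0},
  {"dx": -0.2,"dy": 0,"dz": 0.43,"rx": 0,"ry": 0,"rz": 0,"hand": 0},
  {"dx": -0.212,"dy": 0,"dz": 0.456,"rx": 0,"ry": 0,"rz": 0,"hand": 0},
  {"dx": -0.224,"dy": 0,"dz": 0.481,"rx": 0,"ry": 0,"rz": 0,"hand": 0},
  {"dx": -0.236,"dy": 0,"dz": 0.506,"rx": 0,"ry": 0,"rz": 0,"hand": 0},
])

```text
clock: 24.85
position: [0.4592, -0.1338, 0.2264]
ee_rot: [180.0, -25.0, 10.1]
wrist_force: [-2.7, -3.4, 3.9]
grip_width: -0.001
grip_force: 2.5
```

```bash
python3 - <<'E'
from fit import *
np.set_printoptions(precision=4,suppress=True)
s=ctrl.sense();print(s['clock'],s['position'],s['ee_rot'],s['wrist_force'],s['q']);shift([0,0,-.1])
delta(W(P2,(-.118,0,.125)),up(10,65))
E
```

```text
24.85 [ 0.4592 -0.1338  0.2264] [179.9818 -25.0196  10.1388] [-2.7449 -3.4236  3.8946] [-36.1788 -20.0716 126.7602  21.2966  57.3001  34.6158]
shift [-0.169 -0.     0.362]
d [-0.1655 -0.0021  0.3703] r [-0.0002 -0.0001  0.0007] mm 101.0 deg 0.0
```

Call:
apply_moves([
  {"dx": -0.012,"dy": 0,"dz": 0.025,"rx": 0,"ry": 0,"rz": 0,"hand": 0},
  {"dx": -0.024,"dy": 0,"dz": 0.051,"rx": 0,"ry": 0,"rz": 0,"hand": 0},
  {"dx": -0.035,"dy": 0,"dz": 0.076,"rx": 0,"ry": 0,"rz": 0,"hand": 0},
  {"dx": -0.047,"dy": 0,"dz": 0.101,"rx": 0,"ry": 0,"rz": 0,"hand": 0},
  {"dx": -0.059,"dy": 0,"dz": 0.127,"rx": 0,"ry": 0,"rz": 0,"hand": 0},
  {"dx": -0.071,"dy": 0,"dz": 0.152,"rx": 0,"ry": 0,"rz": 0,"hand": 0},
  {"dx": -0.083,"dy": 0,"dz": 0.177,"rx": 0,"ry": 0,"rz": 0,"hand": 0},
  {"dx": -0.094,"dy": 0,"dz": 0.203,"rx": 0,"ry": 0,"rz": 0,"hand": 0},
  {"dx": -0.106,"dy": 0,"dz": 0.228,"rx": 0,"ry": 0,"rz": 0,"hand": 0},
  {"dx": -0.118,"dy": 0,"dz": 0.253,"rx": 0,"ry": 0,"rz": 0,"hand": 0},
  {"dx": -0.13,"dy": 0,"dz": 0.279,"rx": 0,"ry": 0,"rz": 0,"hand": 0},
  {"dx": -0.142,"dy": 0,"dz": 0.304,"rx": 0,"ry": 0,"rz": 0,"hand": 0},
  {"dx": -0.152,"dy": 0,"dz": 0.326,"rx": 0,"ry": 0,"rz": 0,"hand": 0},
  {"dx": -0.16,"dy": 0,"dz": 0.344,"rx": 0,"ry": 0,"rz": 0,"hand": 0},
  {"dx": -0.165,"dy": 0,"dz": 0.355,"rx": 0,"ry": 0,"rz": 0,"hand": 0},
  {"dx": -0.169,"dy": 0,"dz": 0.362,"rx": 0,"ry": 0,"rz": 0,"hand": 0},
])

```text
clock: 26.18
position: [0.4591, -0.1333, 0.1267]
ee_rot: [-179.9, -25.0, 10.1]
wrist_force: [-1.3, -0.8, 4.3]
grip_width: 0.0
grip_force: 1.7
```

```bash
python3 - <<'E'
from fit import *
np.set_printoptions(precision=4,suppress=True)
s=ctrl.sense();print(s['clock'],s['position'],s['ee_rot'],s['wrist_force'],s['q']);shift([0,0,-.01])
E
```

```text
26.1833 [ 0.4591 -0.1333  0.1267] [-179.9343  -25.0053   10.1084] [-1.2872 -0.7814  4.2624] [-36.1641 -11.0875 131.8234  25.9229  44.471   27.4017]
shift [-0.017  0.     0.036]
```

Now slow final steps, about 2 mm per row (24 mm/s).

Call:
apply_moves([
  {"dx": -0.003,"dy": 0,"dz": 0.007,"rx": 0,"ry": 0,"rz": 0,"hand": 0},
  {"dx": -0.007,"dy": 0,"dz": 0.014,"rx": 0,"ry": 0,"rz": 0,"hand": 0},
  {"dx": -0.01,"dy": 0,"dz": 0.022,"rx": 0,"ry": 0,"rz": 0,"hand": 0},
  {"dx": -0.014,"dy": 0,"dz": 0.029,"rx": 0,"ry": 0,"rz": 0,"hand": 0},
  {"dx": -0.017,"dy": 0,"dz": 0.036,"rx": 0,"ry": 0,"rz": 0,"hand": 0},
  {"dx": -0.02,"dy": 0,"dz": 0.043,"rx": 0,"ry": 0,"rz": 0,"hand": 0},
  {"dx": -0.024,"dy": 0,"dz": 0.05,"rx": 0,"ry": 0,"rz": 0,"hand": 0},
  {"dx": -0.024,"dy": 0,"dz": 0.05,"rx": 0,"ry": 0,"rz": 0,"hand": 0},
])

```text
clock: 26.85
position: [0.4588, -0.1335, 0.1129]
ee_rot: [-180.0, -25.0, 10.1]
wrist_force: [-0.7, 0.1, 1.6]
grip_width: -0.004
grip_force: 0.8
```

```bash
python3 - <<'E'
from fit import *
np.set_printoptions(precision=4,suppress=True)
s=ctrl.sense();print(s['clock'],s['position'],s['wrist_force'])
E
```

```text
26.85 [ 0.4588 -0.1335  0.1129] [-0.679   0.0804  1.5944]
```

Call:
apply_moves([
  {"dx": -0.002,"dy": 0,"dz": 0.0036,"rx": 0,"ry": 0,"rz": 0,"hand": 0},
  {"dx": -0.003,"dy": 0,"dz": 0.007,"rx": 0,"ry": 0,"rz": 0,"hand": 0},
  {"dx": -0.005,"dy": 0,"dz": 0.011,"rx": 0,"ry": 0,"rz": 0,"hand": 0},
  {"dx": -0.007,"dy": 0,"dz": 0.014,"rx": 0,"ry": 0,"rz": 0,"hand": 0},
  {"dx": -0.009,"dy": 0,"dz": 0.018,"rx": 0,"ry": 0,"rz": 0,"hand": 0},
  {"dx": -0.009,"dy": 0,"dz": 0.018,"rx": 0,"ry": 0,"rz": 0,"hand": 0},
])

```text
clock: 27.35
position: [0.4588, -0.1336, 0.1082]
ee_rot: [-180.0, -25.0, 10.1]
wrist_force: [-0.9, 1.2, 3.6]
grip_width: 0.002
grip_force: 1.8
```

```bash
python3 - <<'E'
from fit import *
np.set_printoptions(precision=4,suppress=True)
s=ctrl.sense();print(s['clock'],s['position'],s['wrist_force'])
E
```

```text
27.35 [ 0.4588 -0.1336  0.1082] [-0.8797  1.1903  3.5645]
```

Call:
apply_moves([
  {"dx": -0.002,"dy": 0,"dz": 0.0036,"rx": 0,"ry": 0,"rz": 0,"hand": 0},
  {"dx": -0.003,"dy": 0,"dz": 0.007,"rx": 0,"ry": 0,"rz": 0,"hand": 0},
  {"dx": -0.005,"dy": 0,"dz": 0.011,"rx": 0,"ry": 0,"rz": 0,"hand": 0},
  {"dx": -0.007,"dy": 0,"dz": 0.014,"rx": 0,"ry": 0,"rz": 0,"hand": 0},
  {"dx": -0.009,"dy": 0,"dz": 0.018,"rx": 0,"ry": 0,"rz": 0,"hand": 0},
  {"dx": -0.009,"dy": 0,"dz": 0.018,"rx": 0,"ry": 0,"rz": 0,"hand": 0},
])

```text
clock: 27.85
position: [0.4591, -0.1336, 0.1047]
ee_rot: [-179.9, -25.0, 10.2]
wrist_force: [-9.2, 2.8, 16.7]
grip_width: -0.004
grip_force: 9.4
```

```bash
python3 - <<'E'
from fit import *
np.set_printoptions(precision=4,suppress=True)
s=ctrl.sense();print(s['clock'],s['position'],s['wrist_force'])
E
```

```text
27.85 [ 0.4591 -0.1336  0.1047] [-9.1861  2.835  16.66  ]
```

Call:
apply_moves([
  {"dx": -0.001,"dy": 0,"dz": 0.002,"rx": 0,"ry": 0,"rz": 0,"hand": 0},
  {"dx": -0.002,"dy": 0,"dz": 0.004,"rx": 0,"ry": 0,"rz": 0,"hand": 0},
  {"dx": -0.002,"dy": 0,"dz": 0.004,"rx": 0,"ry": 0,"rz": 0,"hand": 0},
])

```text
clock: 28.1
position: [0.4592, -0.1336, 0.1045]
ee_rot: [-179.9, -25.1, 10.3]
wrist_force: [-16.8, 3.6, 24.8]
grip_width: -0.003
grip_force: 14.7
```

```bash
python3 - <<'E'
from fit import *
np.set_printoptions(precision=4,suppress=True)
s=ctrl.sense();print(s['clock'],s['position'],s['wrist_force']);shift([0,0,.1]);shift([-.08,0,.15])
E
```

```text
28.1 [ 0.4592 -0.1336  0.1045] [-16.8144   3.5829  24.7772]
shift [ 0.169 -0.    -0.362]
shift [-0.031 -0.058 -0.677]
```

Rigid stop reached. Lift off straight up, then back away.

Call:
apply_moves([
  {"dx": 0.005,"dy": 0,"dz": -0.011,"rx": 0,"ry": 0,"rz": 0,"hand": 0},
  {"dx": 0.01,"dy": 0,"dz": -0.022,"rx": 0,"ry": 0,"rz": 0,"hand": 0},
  {"dx": 0.03,"dy": 0,"dz": -0.07,"rx": 0,"ry": 0,"rz": 0,"hand": 0},
  {"dx": 0.06,"dy": 0,"dz": -0.15,"rx": 0,"ry": 0,"rz": 0,"hand": 0},
  {"dx": 0.1,"dy": 0,"dz": -0.28,"rx": 0,"ry": 0,"rz": 0,"hand": 0},
  {"dx": 0.15,"dy": 0,"dz": -0.4,"rx": 0,"ry": 0,"rz": 0,"hand": 0},
  {"dx": 0.15,"dy": 0,"dz": -0.55,"rx": 0,"ry": 0,"rz": 0,"hand": 0},
  {"dx": 0.15,"dy": -0.15,"dz": -0.7,"rx": 0,"ry": 0,"rz": 0,"hand": 0},
  {"dx": 0.15,"dy": -0.3,"dz": -0.75,"rx": 0,"ry": 0,"rz": 0,"hand": 0},
  {"dx": 0.15,"dy": -0.45,"dz": -0.75,"rx": 0,"ry": 0,"rz": 0,"hand": 0},
  {"dx": 0.15,"dy": -0.6,"dz": -0.75,"rx": 0,"ry": 0,"rz": 0,"hand": 0},
  {"dx": 0.15,"dy": -0.75,"dz": -0.75,"rx": 0,"ry": 0,"rz": 0,"hand": 0},
  {"dx": 0.15,"dy": -0.9,"dz": -0.75,"rx": 0,"ry": 0,"rz": 0,"hand": 0},
  {"dx": 0.15,"dy": -0.9,"dz": -0.75,"rx": 0,"ry": 0,"rz": 0,"hand": 0},
  {"dx": 0.15,"dy": -0.9,"dz": -0.75,"rx": 0,"ry": 0,"rz": 0,"hand": 0},
])

```text
clock: 29.35
position: [0.3733, 0.0835, 0.2872]
ee_rot: [180.0, -25.0, 10.8]
wrist_force: [1.0, -0.4, -0.5]
grip_width: -0.004
grip_force: 0.0
```

```bash
python3 - <<'E'
from fit import *
np.set_printoptions(precision=4,suppress=True)
c=ctrl.capture('top');s=ctrl.sense();print(s['clock'],s['position'],s['wrist_force'])
for l in('bottle_red','spill_tray','beaker','bottle_blue'):
    for x in ctrl.mark_of(c,l)[:1]:
        a=atz(c,x['at'],.0325);print(l,x['p'],a,T(P2)[:2,:2].T@(a[:2]-P2[:2]))
print([(z,proj(c,W(P2,(-.084,.14,z)))) for z in(.037,.045)])
im=cv2.resize(c['pixels'][110:278,250:474],(800,600),interpolation=2)[:,:,::-1].copy()
cv2.line(im,*[tuple(int(v) for v in (proj(c,W(P2,(-.0805,y,.031)))-[250,110])*3.571) for y in(-.171,.171)],(0,255,0),1)
cv2.imwrite('pics/j.png',im)
E
```

```text
29.4 [0.3739 0.0813 0.2872] [-0.3755 -0.0192  0.2324]
bottle_blue 0.73 [0.3862 0.3518 0.0325] [-0.228  0.478]
[(0.037, array([286.2771, 201.1171])), (0.045, array([286.4691, 199.0874]))]
```

View pics/j.png

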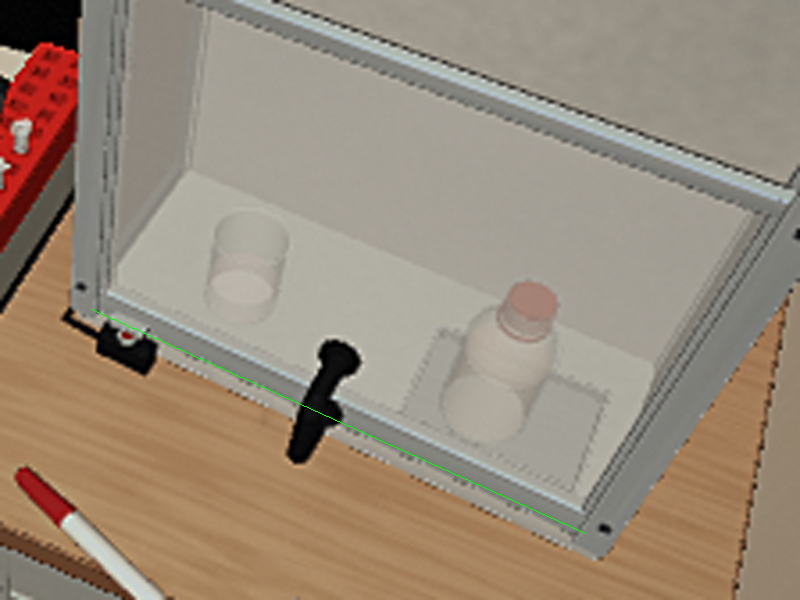

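The picture shows the sash's lower edge on the predicted closed line. The foot covers the pressed plunger at about (125, 335). The red-capped bottle stands upright in the tray at about (500, 370), and the beaker has not moved. I am handing the job in.

```bash
python3 -c "
from cell import ctrl
print(ctrl.close_job())"
```

```text
the job is handed in; nothing more can be done
None
```

The red-capped bottle stands upright in the steel tray, the sash is pressed down to its stop and covers the interlock plunger, and the job was handed in at about 29 s; the gripper pressed sideways with about 7 N as it went in with the bottle, probably against the right guide, and I moved it clear.

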